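# Hang the picking basket on the weighing hook

### The arm

A 7-joint arm with a two-finger parallel gripper is mounted at the origin on the work surface. World frame = base frame: x ahead of the robot, y to its left, z up, the work surface at z = 0. Lengths are in m, angles in rad, forces in N, time in s.
With the tool pointing down it reaches from about 0.425 to 0.875 m from the base axis. Payload 4.7 kg.
Tool frame: the origin (TCP) lies midway between the tips of the shut fingers; the grasp point (between the pads) lies 19 mm behind it; x points along the fingers, z is the direction in which the jaws open and shut, and the axes are right-handed (so a half turn about x gives the same grasp; the last joint's range is limited). The gripper opens to 87 mm and grips with 3 to 60 N. Pads are 19 mm wide; open, the fingers measure 117 mm over their backs; the gripper's body (75 mm by 190 mm) begins 51 mm behind the grasp point.
Start: joints at [1.229, 0.321, -0.07, 1.45, 0.023, 1.371, -0.057], TCP at [0.226, -0.609, 0.197] pointing down, gripper open.
Joint ranges: [-2.86, 2.86], [-0.3, 2.09], [-1.38, 1.24], [0.06, 2.45], [-1.56, 4.7], [0.09, 2.05], [-2.69, 2.69]. Speed limits (rad/s): [2.57, 2.57, 3.14, 3.14, 3.14, 3.14, 3.14].

### API

Orientations are given as a rotation vector (axis times angle).
In Python, from bench import ctrl gives the robot as it stands.
- The arm moves only by the shell command python3 -m pendant 'ROWS' [OPENING] [FORCE]. ROWS is JSON, a list of rows, each an object with "travel": the shift along the tool's x, y, z in m, a list of three; "twist": the turn about the tool's x in rad. In form: [{"travel": [x, y, z], "twist": twist}, ...]. A call has 1 to 10 rows; each row is the pose to reach, as a shift and turn from the pose measured when the call began, along the tool's axes at that moment; what a row does not reach only later rows make up. A row lasts 1/8 s, in which the tool goes at most 62.5 mm and 10.7 degrees, less where a joint would pass 70% of its speed; a pose out of reach is approached as far as the arm can. A call with a gripper value outside its range is refused whole. OPENING is the opening, from -1 (shut) to 1 (fully open), so that 0 is half open, set as the call begins (- or left out, the last holds). The fingers move at their own pace and stop on an object; FORCE is the grip in N (left out, the last holds). Time passes only in rows, so rows that repeat a pose let the fingers close. It gives the time, the measured TCP pose, the force and the opening at its end, in the units of the state.
- ctrl.get_state(): the state, without advancing time (a new reading comes with each control period).
- ctrl.get_image(name): name is "scene" or "top" or "wrist"; returns the picture (420x560x3 uint8, red, green, blue); there is no depth.
- ctrl.camera_model(name): a dict with "K" (3x3 intrinsics, pixels), "rvec" (rotation vector, rad) and "tvec" (3), from world to camera coordinates, as OpenCV has them; the wrist camera has in their place "T_tool_cam" (4x4, takes a point from camera to tool coordinates, whose origin is the TCP and whose axes are the tool frame's). Camera axes: x right, y down, z forward; pixel columns grow to the right and rows downward; lengths in m; the calibration is good to about 2 mm. A picture is of the moment at which its call begins: read the wrist's pose just before it. camera_model takes no time and is no camera call.
- ctrl.close_job(): hands the job in, once; it reports no verdict.
The state is a dict: "time": time; "joint_positions": joint angles; "qd": joint speeds; "joint_torque": joint torques, N m; "position": TCP position; "tool_rot": TCP orientation; "ft_force": force on the tool from outside, world axes, zero at the start; "torque": the same for the moment, N m; "grip_width": opening from 0.0 (shut) to 1.0 (fully open).
Only numpy, scipy, OpenCV 4.12 (cv2) and the standard library are available. Lean on these libraries where they do the work, as an engineer would, in place of code of your own. Each camera call takes 0.05 s, during which the arm holds its last target.

### The job

Weigh the little black picking basket: while it stands where it is, swing its folded wire handle upright, then carry it by the handle without tipping it and hang it on the weighing stand's twin hook, the handle's wire right down in both hook seats, and leave it hanging still. The scale is delicate: feel for the hook and set the basket's weight down on it gently (never more than 15 N on it), letting go only once the hook is carrying it, and leave everything else on the bench where it is.

Things in the scene. Friction and masses are not known exactly. Their poses are not given: they have to be found in the camera images.
- basket: Loose black plastic basket with stock in it, 92 mm along x, 130 along y, 80 high, 0.3-0.5 kg. Origin: centre of underside, z up. Its wire bail (swing handle) turns about the basket's y axis at x = 0, 72 mm above the underside, and starts folded over its -x side (to the robot's left): the grip then stands about 38 mm off the wall, with free space under it for a fingertip coming from outside.
- handle (a joint): Swing angle of the bail, rad: 0 upright, positive folded towards the basket's -x; starts at 1.15 to 1.4, stops at -0.12. Stiff enough (0.045 Nm friction) to stay where it is left; about 1 N at the grip moves it. At angle a the grip is at x = -96 sin(a), z = 72 + 96 cos(a) mm in the basket's frame.
- grip (a point): Middle of the bail's straight crossbar, on its axis, 96 mm from the pivot axis. The crossbar runs along the basket's y: 138 mm long, 7 mm wire, with a black sleeve 14 mm in diameter and 40 mm long around its middle (grip here); the bare wire either side of the sleeve goes into the hook.
- stand: Fixed grey weighing stand, 222 mm high. Origin: on the table straight below the middle of the hook's seats; z up. The twin hook points to the stand's -x (to the robot's left); the column (46 x 56 mm) has its front face 89 mm behind the origin (+x), with a crossbar holding the rods at x = 66 to 76 mm.
- hook (a point): NOMINAL centre of the seated wire, 210 mm above the stand's origin; axes as the stand. The real hook is clamped up to 18 mm higher or lower, which is not tracked: find it by feel. It yields on the scale's spring, 6 N per mm, for 5 mm. Over 15 N overloads it.
- hook_rods (a point): Same point as hook; it stands for the hook's shape. Two 8 mm steel rods at y = -32 and +32 mm (56 mm free between them for the sleeve), each bent to a U seat open upwards that the 7 mm wire just fills at the bottom, 17 mm clear at the mouth. Front tips rise 14 mm, backs 12 mm, undersides lie 12 mm under the seated wire's axis. The rods must pass between crossbar and basket rim: come in from -x.
- tape_roll: Bystander: cardboard ring, 76 mm across, 30 mm high; origin at the centre of its underside.
- jar: Bystander: glass jar, 60 mm across, 85 mm high; origin at the centre of its underside.
- carton: Bystander: carton 80 x 80 x 45 mm high; origin at the centre of its underside.
- marker_brush: Bystander: bench brush lying flat.
- bottle: Bystander: amber bottle, 56 mm across, 140 mm high; origin at the centre of its underside.
- cup: Bystander: white cup, 72 mm across, 85 mm high; origin at the centre of its underside.
- small_carton: Bystander: carton 80 x 120 x 50 mm high; origin at the centre of its underside.
Things that resemble listed ones, but are neither listed nor needed, are in the scene too. Leave any blue look-alike of the stand alone.

How it is judged:
On the way, in this order (a step that is already met when the one before it is completed fails the run):
1. the handle is swung up to within 0.35 rad of upright while the basket still stands on the table within 50 mm of where it was (value of joint handle below 0.35 rad and height (world z) of basket below 0.008 m and distance of basket from where it was at the start of the episode below 0.05 m), for 0.2 s.
2. the basket is lifted clear of the table (underside over 30 mm up) (height (world z) of basket above 0.03 m), for 0.2 s.
3. the hook takes up some of the basket's weight (over 0.8 N) while the fingers still hold the basket: set down, not dropped (contact force between stand and basket above 0.8 N and contact force between the fingers and basket above 2 N and x of grip in the frame of stand between -0.012 and 0.012 m), for 0.2 s.
At the end, for the whole second after the job is handed in: The basket hangs from the twin hook by its wire: the grip's middle within 6 mm of the seats across them and 14 mm along the wire, wire parallel to the stand's y within 0.15 rad, its weight (over 2 N) on the stand, underside clear of the table by 10 mm, level within 0.3 rad, released and still (contact force between stand and basket above 2 N and x of grip in the frame of stand between -0.006 and 0.006 m and y of grip in the frame of stand between -0.014 and 0.014 m and z of grip in the frame of stand between 0.185 and 0.232 m and angle between the y axis of basket and the y axis of stand, either way round below 0.15 rad and height (world z) of basket above 0.01 m and angle between basket's own z axis and vertical below 0.3 rad and linear speed of basket below 0.04 m/s and angular speed of basket below 0.5 rad/s); the robot touches nothing.
It fails at once if the scale is overloaded: more than 15 N between the basket (handle included) and the stand (contact force between stand and basket above 15 N).
It fails at once if the gripper or arm pushes on the stand with more than 15 N (contact force between stand and the fingers above 15 N or contact force between stand and the arm above 15 N).
It fails at once if the basket is tipped more than 0.7 rad, spilling its stock (angle between basket's own z axis and vertical above 0.7 rad).
It fails at once if a bystander is moved more than 40 mm (distance of any of tape_roll, jar, carton, marker_brush, bottle, cup, small_carton from where it was at the start of the episode above 0.04 m).
It also fails if it takes over 72 s, if anything falls off the work surface, if the arm or the gripper's body presses on something with over 40 N, if the wrist force passes 120 N, or if a joint passes its speed limit or range.

## Working session

There is one attempt and no reset: what is moved stays moved. The work goes in short steps, Python scripts to look and compute and a shell command to move; the robot and the scene stay as the last step left them, time stands still between calls to the robot, and variables do not carry over. Pictures are saved under pics/ and viewed, and the job is handed in when it is done.

```bash
ls; mkdir -p pics
python3 - <<'E'
from bench import ctrl
import cv2,numpy as np
s=ctrl.get_state(); print({k:np.round(v,3).tolist() for k,v in s.items()})
for n in("scene","top","wrist"):
    im=ctrl.get_image(n); cv2.imwrite(f"pics/{n}0.png",im[...,::-1])
    m=ctrl.camera_model(n); print(n,{k:np.round(v,4).tolist() for k,v in m.items()})
E
```

```text
pics
{'time': 0.0, 'joint_positions': [1.229, 0.322, -0.07, 1.452, 0.023, 1.371, -0.057], 'qd': [0.001, -0.001, 0.0, -0.0, -0.0, -0.001, -0.0], 'joint_torque': [-0.0, -49.129, -0.404, -31.252, -0.064, 0.044, 0.0], 'position': [0.226, -0.609, 0.196], 'tool_rot': [0.944, 1.358, -0.943], 'ft_force': [0.082, -0.679, -0.492], 'torque': [-0.029, 0.002, 0.019], 'grip_width': 1.001}
scene {'K': [[431.57, 0.0, 282.7031], [0.0, 431.57, 212.2833], [0.0, 0.0, 1.0]], 'rvec': [2.5106, 0.8369, -0.2154], 'tvec': [-0.3983, -0.2199, 1.5116]}
top {'K': [[407.5248, 0.0, 280.166], [0.0, 407.5248, 201.781], [0.0, 0.0, 1.0]], 'rvec': [2.1642, -2.1701, 0.1347], 'tvec': [-0.0066, 0.5141, 1.0689]}
wrist {'K': [[321.4973, 0.0, 277.3486], [0.0, 321.4973, 206.5722], [0.0, 0.0, 1.0]], 'T_tool_cam': [[-0.001, -0.2759, 0.9612, -0.189], [0.0002, -0.9612, -0.2759, 0.0754], [1.0, -0.0001, 0.001, 0.001], [0.0, 0.0, 0.0, 1.0]]}
```

View pics/scene0.png

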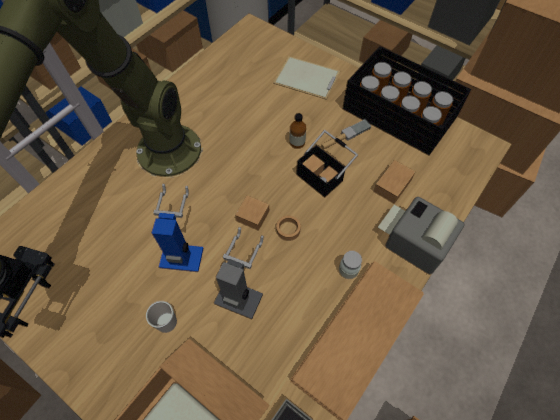

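View pics/top0.png

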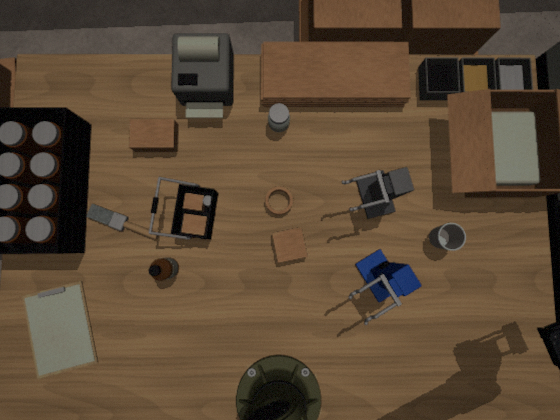

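View pics/wrist0.png

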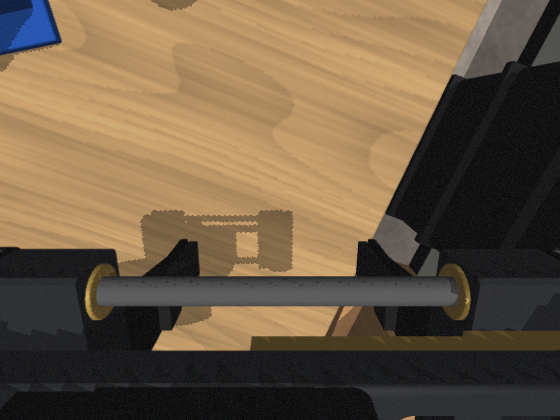

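The scene shows one grey stand (scene px 235,280; top px 375,190) and a blue look-alike (scene 175,240; top 390,280). The black basket is at top px (195,212) with its bail folded left, sleeve near (155,205). The big black crate at the left edge is far too big to be the basket. I'll enlarge to confirm.

Run:
```python
import cv2,numpy as np
t=cv2.imread('pics/top0.png');s=cv2.imread('pics/scene0.png')
def c(im,x,y,w,h,k):
    return cv2.resize(im[y:y+h,x:x+w],None,fx=k,fy=k,interpolation=cv2.INTER_CUBIC)
def bright(i): return np.clip(i.astype(float)*1.6,0,255).astype('uint8')
cv2.imwrite('pics/t_b.png',bright(c(t,140,165,90,85,7)))
cv2.imwrite('pics/t_s.png',bright(c(t,330,155,95,70,8)))
cv2.imwrite('pics/s_b.png',bright(c(s,285,120,85,80,7)))
cv2.imwrite('pics/s_s.png',bright(c(s,205,220,75,100,6)))
a=[cv2.imread(f'pics/{n}.png') for n in('t_b','s_b')]
print([x.shape for x in a])
```

```text
[(595, 630, 3), (560, 595, 3)]
```

View pics/t_b.png

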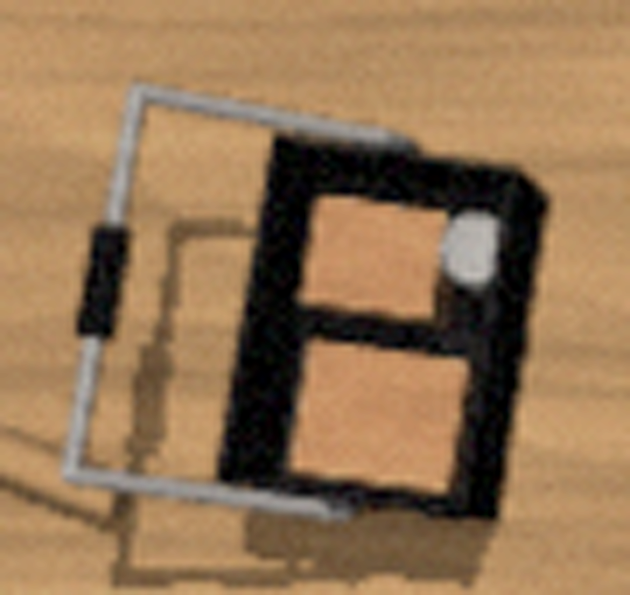

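View pics/t_s.png

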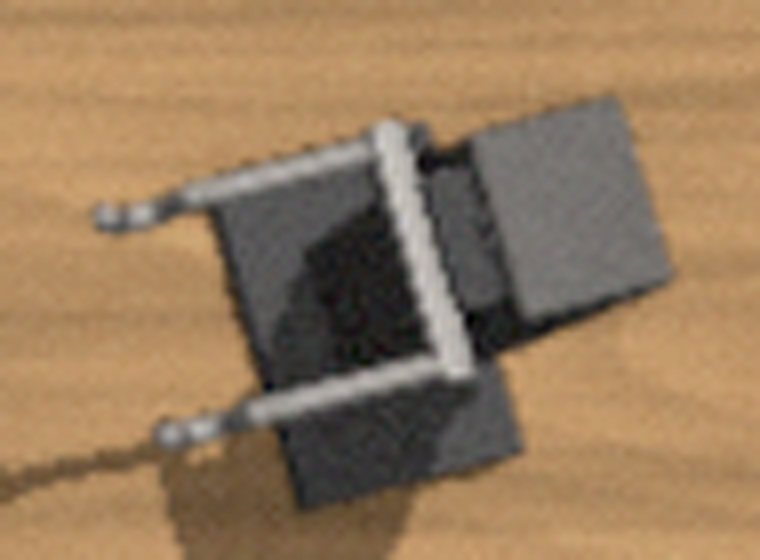

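View pics/s_b.png

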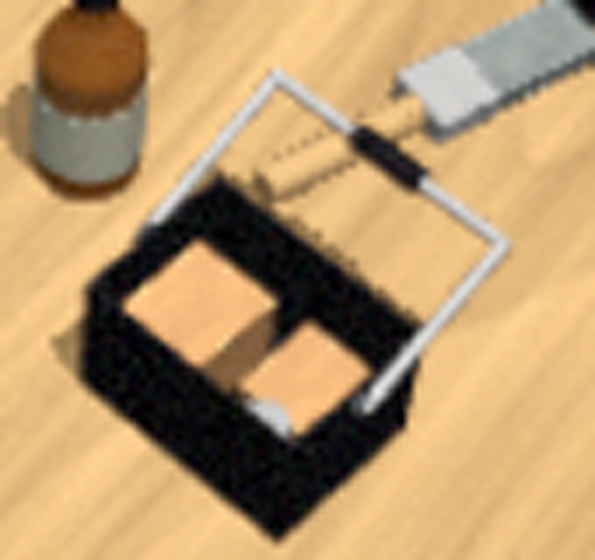

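View pics/s_s.png

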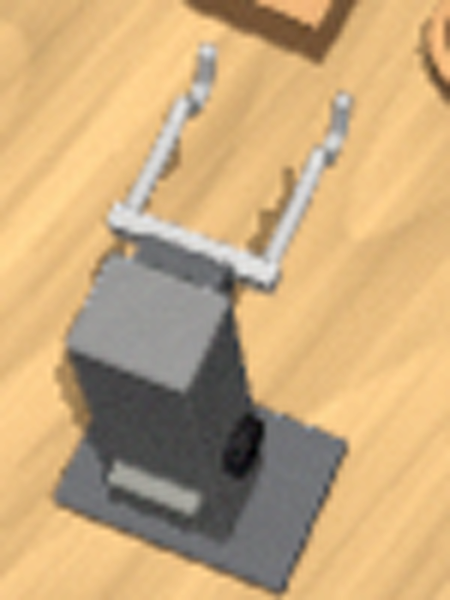

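```bash
cat > h.py <<'E'
import cv2,numpy as np
from scipy.optimize import least_squares
from bench import ctrl
M={n:ctrl.camera_model(n) for n in("scene","top")}
def proj(n,P):
    m=M[n];return cv2.projectPoints(np.atleast_2d(P).astype(float),np.array(m['rvec']),np.array(m['tvec']),np.array(m['K']),None)[0][:,0]
def tri(ob): # dict name->pixel
    f=lambda p:np.concatenate([proj(n,p)[0]-np.array(q) for n,q in ob.items()])
    r=least_squares(f,[.6,0,.1]);return r.x,r.fun
def rz(a):return np.array([[np.cos(a),-np.sin(a),0],[np.sin(a),np.cos(a),0],[0,0,1]])
def px(o,k,u):return (np.array(u)+.5)/k-.5+np.array(o)
E
python3 - <<'E'
from h import *
T=lambda u:px((140,165),7,u);S=lambda u:px((285,120),7,u)
for n,a,b in(("corner+x",(137,92),(500,247)),("corner-x",(75,473),(277,77)),("grip",(103,281),(389,158)),("piv+",(405,143),(368,408)),("piv-",(345,512),(155,220))):
    p,r=tri({'top':T(a),'scene':S(b)});print(n,p.round(4),r.round(2))
# basket model fit x,y,yaw,a
pts=[((137,92),(500,247),(0,.069,1)),((75,473),(277,77),(0,-.069,1)),((103,281),(389,158),(0,0,1)) ]
def f(v):
    x,y,w,a=v;o=[]
    for A,B,(_,yy,_2) in pts:
        P=rz(w)@np.array([-.096*np.sin(a),yy,.072+.096*np.cos(a)])+[x,y,0]
        o+=list(proj('top',P)[0]-T(A))+list(proj('scene',P)[0]-S(B))
    return np.array(o)
r=least_squares(f,[.6,.2,-1.5,1.2]);print('basket',r.x.round(4),f(r.x).round(2))
T=lambda u:px((330,155),8,u);S=lambda u:px((205,220),6,u)
C=[((475,140),(233,290),(.089,.028)),((525,318),(112,255),(.089,-.028)),((615,97),(187,388),(.135,.028)),((675,275),(70,345),(.135,-.028))]
def g(v):
    x,y,w=v;o=[]
    for A,B,(a,b) in C:
        P=rz(w)@np.array([a,b,.222])+[x,y,0]
        o+=list(proj('top',P)[0]-T(A))+list(proj('scene',P)[0]-S(B))
    return np.array(o)
r=least_squares(g,[.6,-.2,-1.5]);print('stand',r.x.round(4),g(r.x).round(2))
x,y,w=r.x
for n,a,b in(("tip+",(103,217),(342,98)),("tip-",(167,435),(207,50)),("cb+",(388,128),(270,280)),("cb-",(458,368),(120,218))):
    p,e=tri({'top':T(a),'scene':S(b)});print(n,p.round(4),e.round(2),(rz(w).T@(p-[x,y,0])).round(4))
s=ctrl.get_state();print(cv2.Rodrigues(np.array(s['tool_rot']))[0].round(4))
E
```

```text
corner+x [0.5665 0.2965 0.107 ] [ 0.09  0.09  0.15 -0.04]
corner-x [0.4305 0.3138 0.1105] [-0.17 -0.17 -0.32  0.08]
grip [0.4985 0.3063 0.1094] [-0.11 -0.11 -0.19  0.05]
piv+ [0.5548 0.2086 0.0696] [-0.36 -0.37 -0.62  0.16]
piv- [0.4191 0.2264 0.0825] [-0.88 -0.9  -1.59  0.33]
basket [ 0.4863  0.2178 -1.7074  1.1783] [ 0.01 -0.15  0.27 -0.26 -0.46  0.04 -0.26  0.13  0.24 -0.05 -0.35  0.3 ]
stand [ 0.5092 -0.1689 -1.2871] [-1.75 -1.08 -0.1   0.21 -0.18  0.41 -0.79 -1.42  0.14 -1.37  0.03  0.64
  0.57  0.03 -1.68  0.04]
tip+ [ 0.5387 -0.147   0.2115] [-0.06 -0.06 -0.1   0.01] [-0.0128  0.0345  0.2115]
tip- [ 0.477  -0.1638  0.2106] [-0.11 -0.12 -0.19  0.01] [-0.014  -0.0295  0.2106]
cb+ [ 0.5652 -0.2296  0.207 ] [-0.12 -0.12 -0.19  0.01] [0.0739 0.0368 0.207 ]
cb- [ 0.4967 -0.2466  0.2078] [-0.36 -0.37 -0.58  0.02] [ 0.071  -0.0338  0.2078]
[[-6.000e-04  9.374e-01  3.484e-01]
 [ 1.300e-03  3.484e-01 -9.374e-01]
 [-1.000e+00 -1.000e-04 -1.500e-03]]
```

```bash
cat >> h.py <<'E'
def to(target,ang=None):
    s=ctrl.get_state();R=cv2.Rodrigues(np.array(s['tool_rot']))[0];p=np.array(s['position'])
    d=R.T@(np.array(target)-p);a=np.arctan2(R[1,2],R[0,2])
    tw=None if ang is None else (a-ang+np.pi)%(2*np.pi)-np.pi
    print('t',round(s['time'],2),'pos',p.round(4),'zang',round(a,4),'-> travel',d.round(4),'twist',tw,'F',np.round(s['ft_force'],2),'j7',round(s['joint_positions'][6],2),'w',round(s['grip_width'],3))
E
python3 - <<'E'
from h import *
to([.47,-.17,.38],-1.30)
to([.40,-.40,.38],-1.30)
E
```

```text
t 0.15 pos [ 0.2262 -0.6089  0.1959] zang -1.215 -> travel [-0.1836  0.3814 -0.3267] twist 0.08502812640707624 F [ 0.62 -0.38  0.74] j7 -0.06 w 1.001
t 0.15 pos [ 0.2262 -0.6089  0.1959] zang -1.215 -> travel [-0.1839  0.2357 -0.1355] twist 0.08502812640707624 F [ 0.62 -0.38  0.74] j7 -0.06 w 1.001
```

```bash
python3 -m pendant '[{"travel":[-0.06,0.01,0],"twist":0},{"travel":[-0.12,0.03,-0.01],"twist":0},{"travel":[-0.17,0.07,-0.03],"twist":0},{"travel":[-0.184,0.12,-0.07],"twist":0.02},{"travel":[-0.184,0.17,-0.11],"twist":0.04},{"travel":[-0.184,0.22,-0.15],"twist":0.06},{"travel":[-0.184,0.27,-0.20],"twist":0.085},{"travel":[-0.184,0.32,-0.24],"twist":0.085},{"travel":[-0.184,0.36,-0.29],"twist":0.085},{"travel":[-0.184,0.381,-0.327],"twist":0.085}]' 0
python3 -m pendant '[{"travel":[0,0,0],"twist":0},{"travel":[0,0,0],"twist":0}]'
python3 - <<'E'
from h import *
to([.47,-.17,.38],-1.30)
np.save('st_pose.npy',np.r_[ctrl.get_state()['position'],ctrl.get_state()['tool_rot']])
im=ctrl.get_image('wrist');cv2.imwrite('pics/w1.png',im[...,::-1])
E
```

```text
time: 1.4
position: [0.4698, -0.169, 0.3799]
tool_rot: [1.008, 1.327, -1.007]
ft_force: [0.8, 0.5, 0.3]
grip_width: 0.504
time: 1.65
position: [0.4695, -0.1696, 0.3797]
tool_rot: [1.007, 1.327, -1.008]
ft_force: [0.7, -1.0, 0.3]
grip_width: 0.499
t 1.65 pos [ 0.4695 -0.1696  0.3797] zang -1.2997 -> travel [-0.0003  0.0004  0.0006] twist 0.0003118262041788 F [ 0.72 -0.97  0.34] j7 -1.0 w 0.499
```

View pics/w1.png

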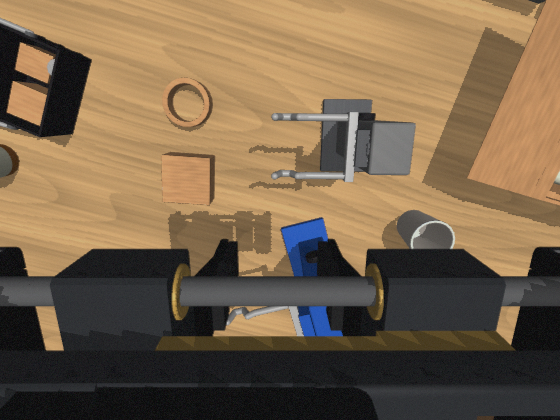

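Run:
```python
import cv2,numpy as np
t=cv2.imread('pics/w1.png')[95:195,262:422]
cv2.imwrite('pics/w1c.png',np.clip(cv2.resize(t,None,fx=5,fy=5,interpolation=cv2.INTER_CUBIC)*1.4,0,255).astype('uint8'))
```

```text
(no output)
```

View pics/w1c.png

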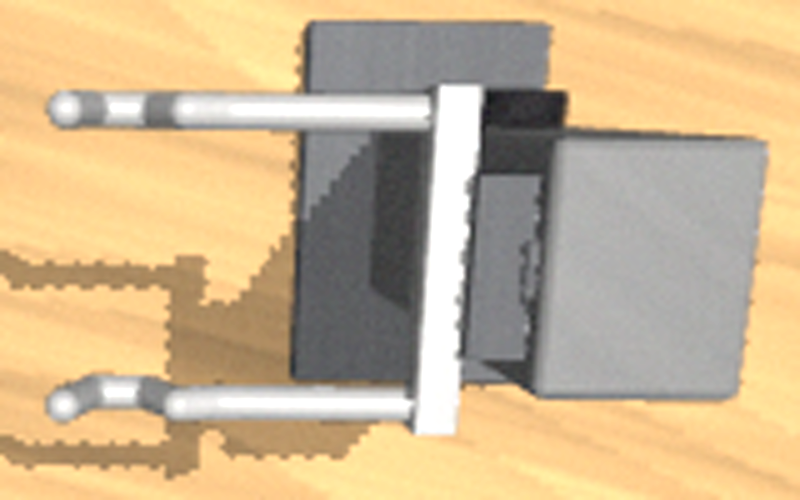

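```bash
cat >> h.py <<'E'
def wproj(pose,P):
    R=cv2.Rodrigues(pose[3:])[0];m=ctrl.camera_model('wrist');T=np.array(m['T_tool_cam'])
    Pt=(np.atleast_2d(P)-pose[:3])@R; Pc=(Pt-T[:3,3])@T[:3,:3]
    q=Pc@np.array(m['K']).T;return q[:,:2]/q[:,2:]
E
python3 - <<'E'
from h import *
pose=np.load('st_pose.npy')
W=lambda u:px((262,95),5,u);T=lambda u:px((330,155),8,u);S=lambda u:px((205,220),6,u)
def model(v):
    x,y,w,zt,xt,zc,L,h=v;Q=[]
    for X,Y,a,b,c in((.089,.028,(553,138),(475,140),(233,290)),(.135,.028,(768,143),(615,97),(187,388)),(.135,-.028,(740,398),(675,275),(70,345)),(.089,-.028,(535,395),(525,318),(112,255))):
        Q.append((X,Y,.222,a,b,c))
    Q+=[(xt,.032,zt,(65,108),(103,217),(342,98)),(xt,-.032,zt,(62,405),(167,435),(207,50))]
    Q+=[(.066,L,zc,(437,85),None,None),(.066,-L,zc,(415,432),None,None),(.076,L,zc,(485,88),None,None),(.076,-L,zc,(458,433),None,None)]
    Q+=[(0,.032,h-.0035,(123,108),None,None),(0,-.032,h-.0035,(120,392),None,None)]
    o=[]
    for X,Y,Z,a,b,c in Q:
        P=rz(w)@np.array([X,Y,Z])+[x,y,0]
        o+=list((wproj(pose,P)[0]-W(a)))
        if b: o+=list(.7*(proj('top',P)[0]-T(b)))+list(.7*(proj('scene',P)[0]-S(c)))
    return np.array(o)
r=least_squares(model,[.51,-.17,-1.3,.21,-.013,.21,.037,.2],loss='soft_l1')
print(r.x.round(4));print(r.fun.round(1))
J=np.linalg.inv(r.jac.T@r.jac);print(np.sqrt(np.diag(J)).round(4))
E
```

```text
[ 0.5119 -0.1689 -1.3082  0.2117 -0.0131  0.214   0.0373  0.1987]
[-0.1 -0.9 -0.9 -1.1 -0.   0.6  1.  -1.5  0.5 -1.  -0.2  0.8  0.   0.6
  0.5  0.1 -1.3  0.  -1.1  0.9 -0.2  0.  -0.4 -0.9 -0.3  0.2  0.3 -0.3
 -0.1  0.3 -0.  -0.1  0.2 -0.3 -0.2  0.1  0.1  0.3 -0.2  0.1 -0.1 -0.2
  0.1  0.  -0.   0.2 -0.3  0. ]
[0.0005 0.0005 0.006  0.0042 0.0009 0.0031 0.0006 0.0072]
```

Run:
```python
from h import *
to([.46,.30,.30],-1.7074)
```

```text
t 1.7 pos [ 0.4692 -0.1705  0.3796] zang -1.3017 -> travel [ 0.0801  0.1163 -0.456 ] twist 0.4056737735542426 F [-0.56 -0.94 -0.75] j7 -1.0 w 0.504
```

```bash
python3 -m pendant '[{"travel":[0,0.02,-0.05],"twist":0.05},{"travel":[0,0.03,-0.1],"twist":0.1},{"travel":[0,0.04,-0.15],"twist":0.15},{"travel":[0,0.05,-0.20],"twist":0.2},{"travel":[0,0.06,-0.25],"twist":0.25},{"travel":[0,0.08,-0.30],"twist":0.3},{"travel":[0.02,0.09,-0.35],"twist":0.35},{"travel":[0.05,0.105,-0.40],"twist":0.4},{"travel":[0.08,0.116,-0.45],"twist":0.4057},{"travel":[0.08,0.116,-0.456],"twist":0.4057}]'
python3 -m pendant '[{"travel":[0,0,0],"twist":0},{"travel":[0,0,0],"twist":0}]'
python3 - <<'E'
from h import *
to([.46,.30,.30],-1.7074)
np.save('b_pose.npy',np.r_[ctrl.get_state()['position'],ctrl.get_state()['tool_rot']])
im=ctrl.get_image('wrist');cv2.imwrite('pics/w2.png',im[...,::-1])
E
```

```text
time: 2.95
position: [0.4581, 0.3013, 0.2972]
tool_rot: [1.304, 1.15, -1.312]
ft_force: [-0.1, -0.1, 0.4]
grip_width: 0.498
time: 3.2
position: [0.4596, 0.2992, 0.2976]
tool_rot: [1.306, 1.147, -1.314]
ft_force: [-0.2, 0.2, 0.3]
grip_width: 0.5
t 3.2 pos [0.4596 0.2992 0.2976] zang -1.7078 -> travel [-0.0024  0.0002 -0.0009] twist -0.0004159772311322918 F [-0.2   0.25  0.31] j7 -2.43 w 0.5
```

View pics/w2.png

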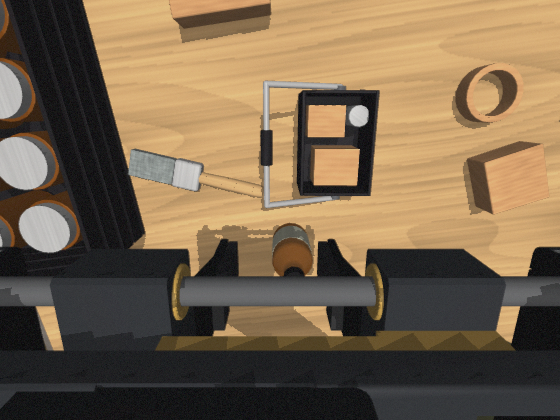

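```bash
python3 - <<'E'
import cv2,numpy as np
t=cv2.imread('pics/w2.png')[70:220,250:390]
cv2.imwrite('pics/w2c.png',np.clip(cv2.resize(t,None,fx=4,fy=4,interpolation=cv2.INTER_CUBIC)*1.4,0,255).astype('uint8'))
E
python3 - <<'E'
from h import *
print(tri({'top':(157,269),'scene':(297,117)}))
E
```

```text
(array([0.34170201, 0.28501351, 0.14197687]), array([ 0.00227574,  0.00233791,  0.00439233, -0.00089079]))
```

View pics/w2c.png

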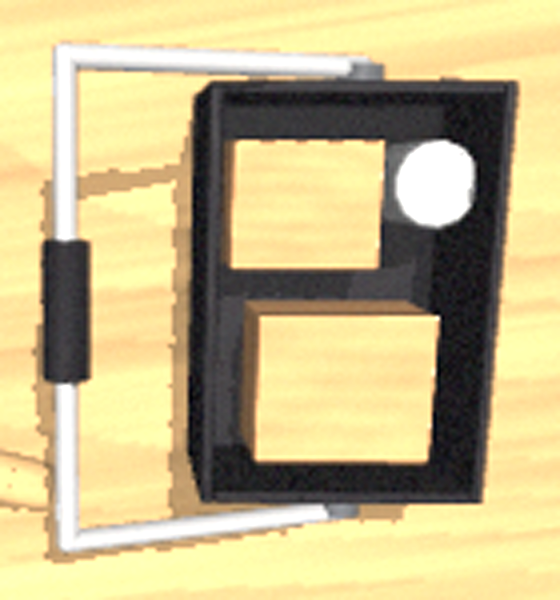

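Run:
```python
from h import *
pose=np.load('b_pose.npy')
W=lambda u:px((250,70),4,u);T=lambda u:px((140,165),7,u);S=lambda u:px((285,120),7,u)
pts=[((65,55),(137,92),(500,247),.0655),((68,540),(75,473),(277,77),-.0655),((67,311),(103,281),(389,158),0)]
rim=[((208,85),-.046,.065),((515,85),.046,.065),((482,500),.046,-.065),((203,498),-.046,-.065)]
def f(v):
    x,y,w,a=v;o=[]
    for q,A,B,yy in pts:
        P=rz(w)@np.array([-.096*np.sin(a),yy,.072+.096*np.cos(a)])+[x,y,0]
        o+=list(proj('top',P)[0]-T(A))+list(proj('scene',P)[0]-S(B))+list(wproj(pose,P)[0]-W(q))
    for q,X,Y in rim:
        o+=list(wproj(pose,rz(w)@np.array([X,Y,.08])+[x,y,0])[0]-W(q))
    return np.array(o)
r=least_squares(f,[.6,.2,-1.5,1.2],loss='soft_l1');x,y,w,a=r.x;print('basket',r.x.round(4));print(r.fun.round(1))
G=lambda a:rz(w)@np.array([-.096*np.sin(a),0,.072+.096*np.cos(a)])+[x,y,0]
print('grip',G(a).round(4),'upright',G(0).round(4))
to(G(a)-[0,0,.019]+[0,0,.06],w); to(G(a)-[0,0,.019],w)
```

```text
basket [ 0.4869  0.2185 -1.7073  1.1417]
[-0.3  0.9 -0.5 -1.3  0.1  3.7 -0.3 -1.6  0.6  0.3  0.4 -2.2  0.2 -0.3
 -0.3 -0.1  0.2  0.2 -0.1 -1.4  0.5 -1.4 -0.1  0.8 -0.9  1.3]
grip [0.4987 0.3049 0.1119] upright [0.4869 0.2185 0.168 ]
t 3.25 pos [0.4595 0.2994 0.2978] zang -1.7077 -> travel [ 0.1446  0.039  -0.0109] twist -0.00042228764309903966 F [0.97 0.57 0.58] j7 -2.43 w 0.502
t 3.25 pos [0.4595 0.2994 0.2978] zang -1.7077 -> travel [ 0.2046  0.0394 -0.0109] twist -0.00042228764309903966 F [0.97 0.57 0.58] j7 -2.43 w 0.502
```

```bash
python3 -m pendant '[{"travel":[0.04,0.02,-0.006],"twist":0},{"travel":[0.09,0.039,-0.0115],"twist":0},{"travel":[0.13,0.039,-0.0115],"twist":0},{"travel":[0.165,0.039,-0.0115],"twist":0},{"travel":[0.19,0.039,-0.0115],"twist":0},{"travel":[0.205,0.039,-0.0115],"twist":0},{"travel":[0.205,0.039,-0.0115],"twist":0},{"travel":[0.205,0.039,-0.0115],"twist":0}]' -0.15
python3 - <<'E'
from h import *
to([.4985,.3053,.091],-1.7073)
for n in('wrist','scene'):
    im=ctrl.get_image(n);cv2.imwrite(f'pics/{n}3.png',im[...,::-1])
s=cv2.imread('pics/scene3.png')[90:220,260:390]
cv2.imwrite('pics/s3c.png',cv2.resize(s,None,fx=4,fy=4,interpolation=cv2.INTER_CUBIC))
E
```

```text
time: 4.25
position: [0.4994, 0.3059, 0.0939]
tool_rot: [1.309, 1.145, -1.313]
ft_force: [-0.7, 0.1, -0.2]
grip_width: 0.426
t 4.25 pos [0.4994 0.3059 0.0939] zang -1.7083 -> travel [ 0.0029 -0.0008  0.0007] twist -0.0010373947145962958 F [-0.71  0.06 -0.18] j7 -2.55 w 0.426
```

View pics/wrist3.png

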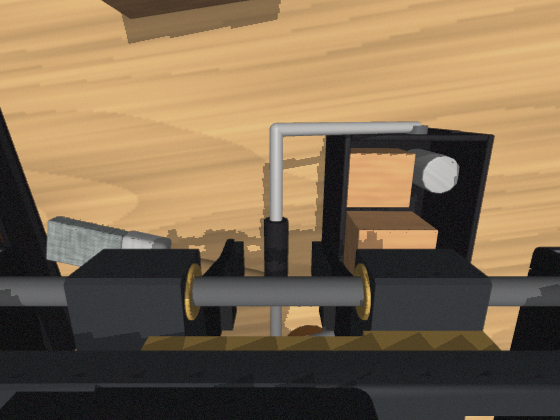

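View pics/s3c.png

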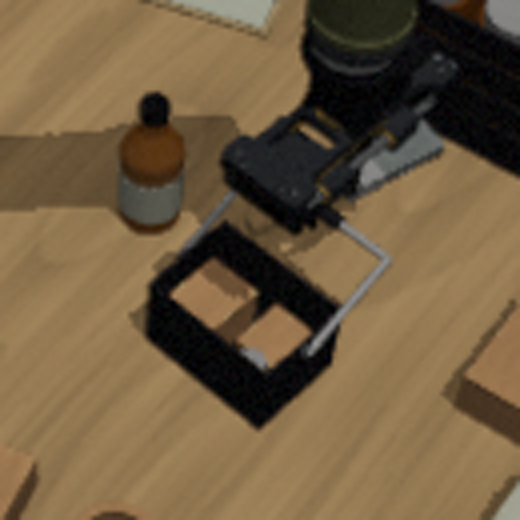

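```bash
python3 - <<'E'
from h import *
p=np.r_[ctrl.get_state()['position'],ctrl.get_state()['tool_rot']]
w=-1.7073
for yy in(.02,-.02,.069):
    for a in (1.1,1.16): print(yy,a,wproj(p,rz(w)@np.array([-.096*np.sin(a),yy,.072+.096*np.cos(a)])+[.4866,.2182,0]))
E
python3 -m pendant '[{"travel":[0.002,-0.001,0.0],"twist":0},{"travel":[0.002,-0.001,0.0],"twist":0},{"travel":[0.002,-0.001,0.0],"twist":0},{"travel":[0.002,-0.001,0.0],"twist":0},{"travel":[0.002,-0.001,0.0],"twist":0}]' -1 5
```

```text
0.02 1.1 [[281.08553704 221.79206672]]
0.02 1.16 [[276.626934   218.79104691]]
-0.02 1.1 [[280.89468254 286.7227683 ]]
-0.02 1.16 [[276.70015542 282.20946995]]
0.069 1.1 [[281.35512348 130.07593506]]
0.069 1.16 [[276.52391668 129.56585018]]
time: 4.97
position: [0.4983, 0.3062, 0.0918]
tool_rot: [1.308, 1.146, -1.312]
ft_force: [0.2, -0.4, 0.6]
grip_width: 0.018
```

Run:
```python
from h import *
to([.4985,.3053,.091],-1.7073)
for n in('wrist','scene'):
    im=ctrl.get_image(n);cv2.imwrite(f'pics/{n}4.png',im[...,::-1])
s=cv2.imread('pics/scene4.png')[90:220,260:390]
cv2.imwrite('pics/s4c.png',cv2.resize(s,None,fx=4,fy=4,interpolation=cv2.INTER_CUBIC))
```

```text
t 4.97 pos [0.4983 0.3062 0.0918] zang -1.7079 -> travel [0.0008 0.0003 0.0008] twist -0.0006002723475764249 F [ 0.25 -0.36  0.62] j7 -2.55 w 0.018
```

View pics/wrist4.png

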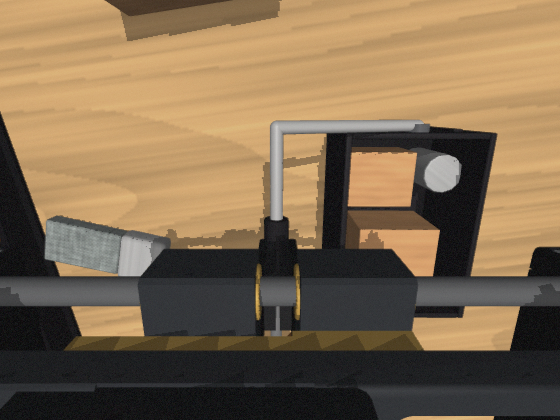

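View pics/s4c.png

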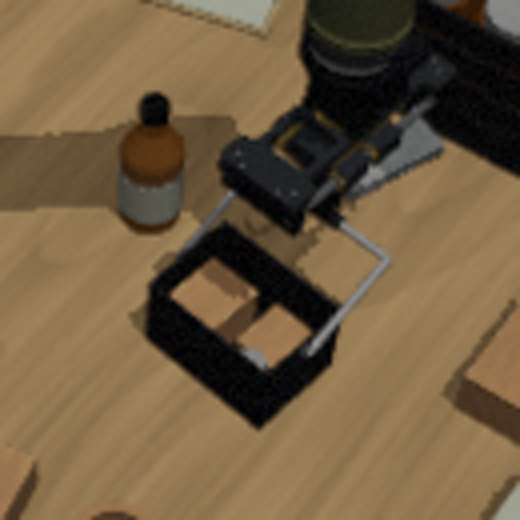

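Run:
```python
from h import *
p4=np.r_[ctrl.get_state()['position'],ctrl.get_state()['tool_rot']]
b=np.load('b_pose.npy')
W=lambda u:px((250,70),4,u);T=lambda u:px((140,165),7,u);S=lambda u:px((285,120),7,u)
C={'c+':(T((137,92)),S((500,247)),W((65,55)),(276.5,126)),'c-':(T((75,473)),S((277,77)),W((68,540)),None),'grip':(T((103,281)),S((389,158)),W((67,311)),None)}
for n,(t,s,w,w4) in C.items():
    for use in ('ts','tsw','tw','sw','w4'):
        def f(P):
            o=[]
            if 't' in use:o+=list(proj('top',P)[0]-t)
            if 's' in use:o+=list(proj('scene',P)[0]-s)
            if 'w' in use:o+=list(wproj(b,P)[0]-w)
            if '4' in use and w4:o+=list(wproj(p4,P)[0]-w4)
            return np.array(o)
        r=least_squares(f,[.5,.3,.1]);print(n,use,r.x.round(4),r.fun.round(1))
```

```text
c+ ts [0.5665 0.2965 0.107 ] [ 0.1  0.1  0.1 -0. ]
c+ tsw [0.5674 0.2957 0.1086] [ 0.3 -0.4  0.3 -0.  -0.   0.3]
c+ tw [0.5674 0.2957 0.1096] [ 0.2 -0.4 -0.   0.2]
c+ sw [0.5675 0.2956 0.1085] [0.3 0.  0.1 0.1]
c+ w4 [0.5677 0.2958 0.1077] [-0.2  0.   0.1 -0. ]
c- ts [0.4305 0.3138 0.1105] [-0.2 -0.2 -0.3  0.1]
c- tsw [0.4303 0.3149 0.1088] [-0.4 -0.1 -0.2  0.2  0.1 -0. ]
c- tw [0.4299 0.315  0.1068] [-0.2  0.1  0.1 -0.1]
c- sw [0.4308 0.3149 0.1102] [-0.1 -0.  -0.  -0. ]
c- w4 [0.4216 0.3173 0.0779] [ 0. -0.]
grip ts [0.4985 0.3063 0.1094] [-0.1 -0.1 -0.2  0.1]
grip tsw [0.4988 0.3053 0.111 ] [ 0.1 -0.3 -0.2  0.  -0.1  0.1]
grip tw [0.4987 0.3053 0.1103] [ 0.2 -0.3 -0.1  0.1]
grip sw [0.4991 0.3051 0.1116] [-0.2 -0.1 -0.  -0.1]
grip w4 [0.4979 0.3056 0.1003] [-0.  0.]
```

Run:
```python
import cv2,numpy as np
t=cv2.imread('pics/wrist4.png')[190:345,215:345]
cv2.imwrite('pics/w4c.png',np.clip(cv2.resize(t,None,fx=4,fy=4,interpolation=cv2.INTER_CUBIC)*2.5,0,255).astype('uint8'))
t=cv2.imread('pics/scene4.png')[100:160,310:380]
cv2.imwrite('pics/s4d.png',np.clip(cv2.resize(t,None,fx=8,fy=8,interpolation=cv2.INTER_CUBIC)*2.5,0,255).astype('uint8'))
```

```text
(no output)
```

View pics/w4c.png

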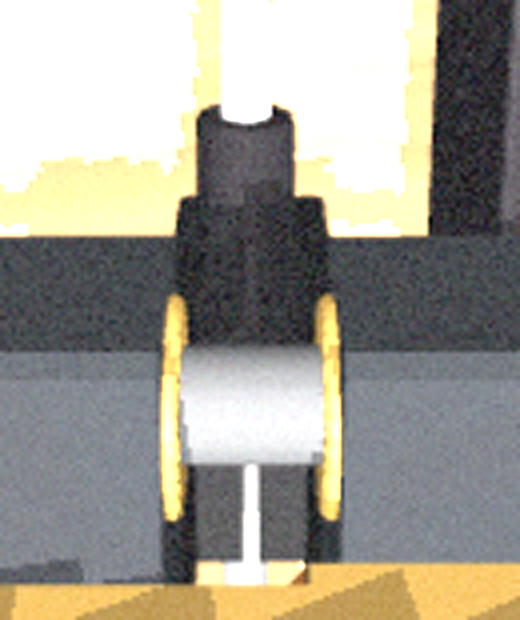

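View pics/s4d.png

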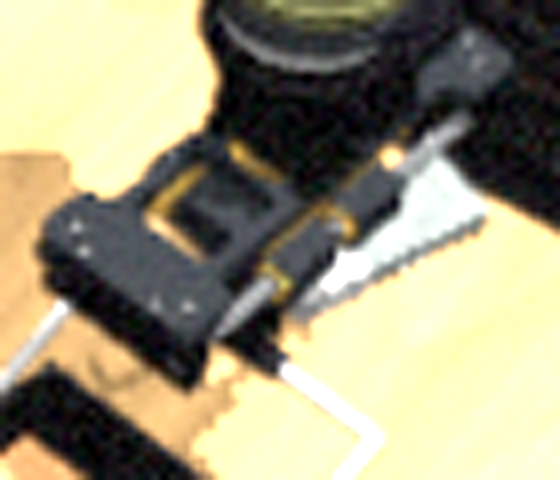

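The fingers shut fully (0.018) just above the sleeve; the wrist image shows the visible fingertips ending about 20 mm short of the nominal TCP. I'll open and go 15 mm lower.

```bash
python3 -m pendant '[{"travel":[0,0,0],"twist":0},{"travel":[0,0,0],"twist":0},{"travel":[0,0,0],"twist":0},{"travel":[0.004,0,0],"twist":0},{"travel":[0.01,0,0],"twist":0},{"travel":[0.017,0,0],"twist":0},{"travel":[0.017,0,0],"twist":0},{"travel":[0.017,0,0],"twist":0}]' -0.15 5
python3 - <<'E'
from h import *
to([.4985,.3053,.076],-1.7073)
for n in('wrist','scene'):
    im=ctrl.get_image(n);cv2.imwrite(f'pics/{n}5.png',im[...,::-1])
t=cv2.imread('pics/wrist5.png')[120:345,200:500]
cv2.imwrite('pics/w5c.png',np.clip(cv2.resize(t,None,fx=2.5,fy=2.5,interpolation=cv2.INTER_CUBIC)*2.,0,255).astype('uint8'))
E
```

```text
time: 6.08
position: [0.4982, 0.3063, 0.0748]
tool_rot: [1.308, 1.146, -1.312]
ft_force: [0.3, -0.6, -0.1]
grip_width: 0.425
t 6.08 pos [0.4982 0.3063 0.0748] zang -1.7079 -> travel [-0.0012  0.0005  0.0009] twist -0.0005772773167045386 F [ 0.35 -0.55 -0.06] j7 -2.56 w 0.425
```

View pics/w5c.png

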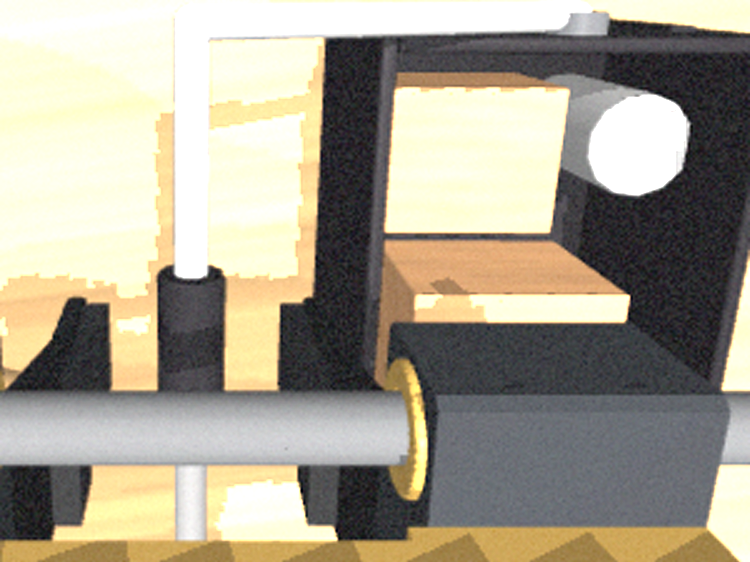

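```bash
python3 -m pendant '[{"travel":[0.004,0,0.0005],"twist":0},{"travel":[0.004,0,0.0005],"twist":0},{"travel":[0.004,0,0.0005],"twist":0},{"travel":[0.004,0,0.0005],"twist":0},{"travel":[0.004,0,0.0005],"twist":0}]' -1 5
python3 - <<'E'
from h import *
to([.4985,.3053,.076],-1.7073)
im=ctrl.get_image('wrist');cv2.imwrite(f'pics/wrist6.png',im[...,::-1])
t=cv2.imread('pics/wrist6.png')[120:345,200:500]
cv2.imwrite('pics/w6c.png',np.clip(cv2.resize(t,None,fx=2.5,fy=2.5,interpolation=cv2.INTER_CUBIC)*2.,0,255).astype('uint8'))
E
```

```text
time: 6.8
position: [0.4984, 0.3068, 0.0714]
tool_rot: [1.31, 1.146, -1.31]
ft_force: [0.8, 2.2, 0.5]
grip_width: 0.156
t 6.8 pos [0.4984 0.3068 0.0714] zang -1.7075 -> travel [-0.0046  0.0003  0.0015] twist -0.00020453554117594308 F [0.84 2.17 0.49] j7 -2.56 w 0.156
```

View pics/w6c.png

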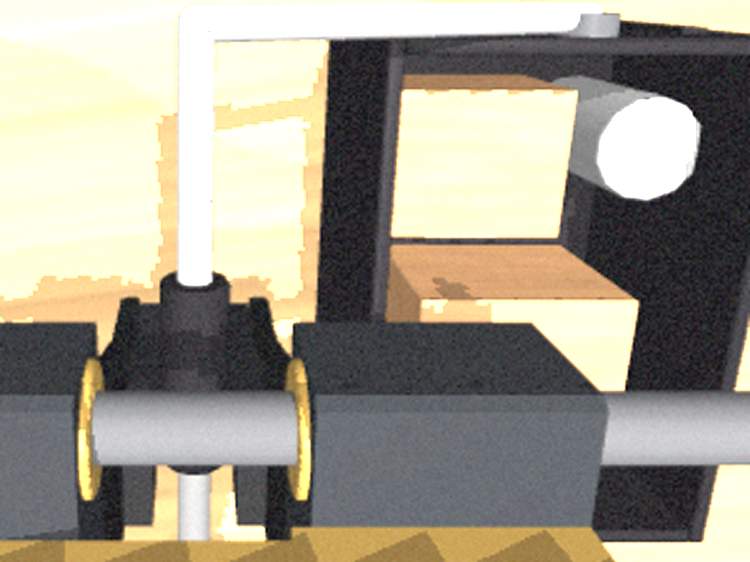

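```bash
python3 -m pendant '[{"travel":[-0.0065,0,0.0033],"twist":0},{"travel":[-0.0135,0,0.0072],"twist":0},{"travel":[-0.0195,0,0.0113],"twist":0},{"travel":[-0.025,0,0.0159],"twist":0},{"travel":[-0.030,0,0.0208],"twist":0},{"travel":[-0.035,0,0.0262],"twist":0},{"travel":[-0.035,0,0.0262],"twist":0}]'
python3 - <<'E'
from h import *
to([.4985,.3053,.076],-1.7073)
im=ctrl.get_image('scene');cv2.imwrite(f'pics/scene7.png',im[...,::-1])
t=cv2.imread('pics/scene7.png')[80:220,260:400]
cv2.imwrite('pics/s7c.png',np.clip(cv2.resize(t,None,fx=4,fy=4,interpolation=cv2.INTER_CUBIC)*1.5,0,255).astype('uint8'))
E
```

```text
time: 7.72
position: [0.4953, 0.2803, 0.1068]
tool_rot: [1.311, 1.145, -1.311]
ft_force: [-0.6, 1.4, -0.2]
grip_width: 0.157
t 7.72 pos [0.4953 0.2803 0.1068] zang -1.7084 -> travel [ 0.0309 -0.0001 -0.0251] twist -0.0011340350483317607 F [-0.58  1.41 -0.21] j7 -2.48 w 0.157
```

View pics/s7c.png

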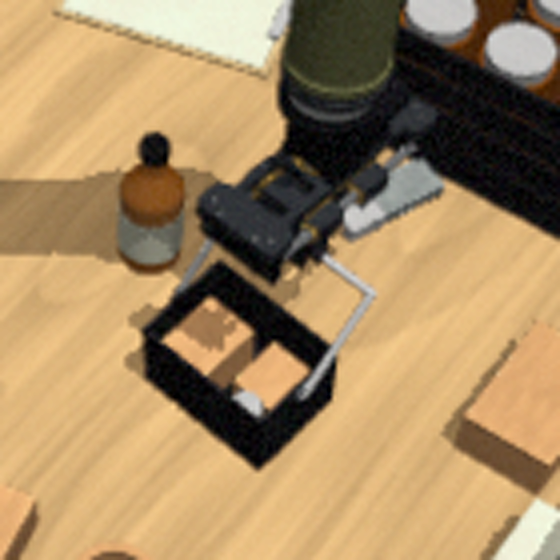

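```bash
python3 -m pendant '[{"travel":[-0.0044,0,0.0057],"twist":0},{"travel":[-0.0084,0,0.0116],"twist":0},{"travel":[-0.0119,0,0.0179],"twist":0},{"travel":[-0.015,0,0.0244],"twist":0},{"travel":[-0.0175,0,0.0312],"twist":0},{"travel":[-0.0196,0,0.0381],"twist":0},{"travel":[-0.021,0,0.0442],"twist":0},{"travel":[-0.0219,0,0.0503],"twist":0},{"travel":[-0.0225,0,0.056],"twist":0},{"travel":[-0.0225,0,0.0585],"twist":0}]'
python3 -m pendant '[{"travel":[0,0,0],"twist":0},{"travel":[0,0,0],"twist":0}]'
python3 - <<'E'
from h import *
to([.4985,.3053,.076],-1.7073)
for n in('scene','top','wrist'):
    im=ctrl.get_image(n);cv2.imwrite(f'pics/{n}8.png',im[...,::-1])
a=cv2.imread('pics/scene8.png')[80:210,260:390];b=cv2.imread('pics/top8.png')[145:275,110:240]
cv2.imwrite('pics/c8.png',np.clip(cv2.resize(np.hstack([a,b]),None,fx=3,fy=3,interpolation=cv2.INTER_CUBIC)*1.5,0,255).astype('uint8'))
E
```

```text
time: 9.02
position: [0.487, 0.2216, 0.1286]
tool_rot: [1.31, 1.145, -1.312]
ft_force: [-1.0, 0.6, 1.8]
grip_width: 0.156
time: 9.28
position: [0.4869, 0.2214, 0.1283]
tool_rot: [1.31, 1.145, -1.312]
ft_force: [0.0, 1.1, -1.1]
grip_width: 0.158
t 9.28 pos [0.4869 0.2214 0.1283] zang -1.7087 -> travel [ 0.0525  0.0002 -0.0846] twist -0.0014346254493076138 F [ 0.04  1.05 -1.12] j7 -2.33 w 0.158
```

View pics/c8.png

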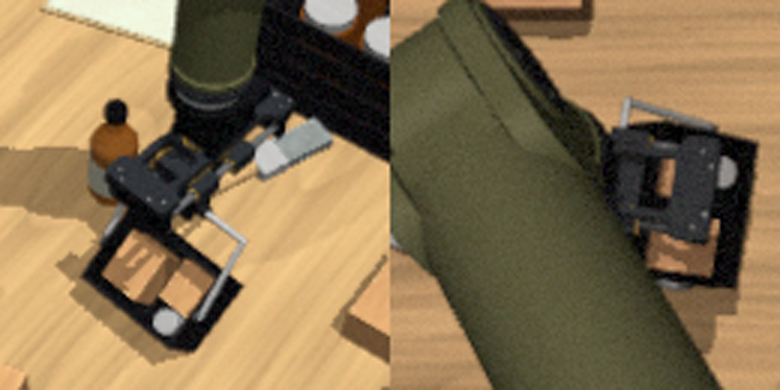

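View pics/wrist8.png

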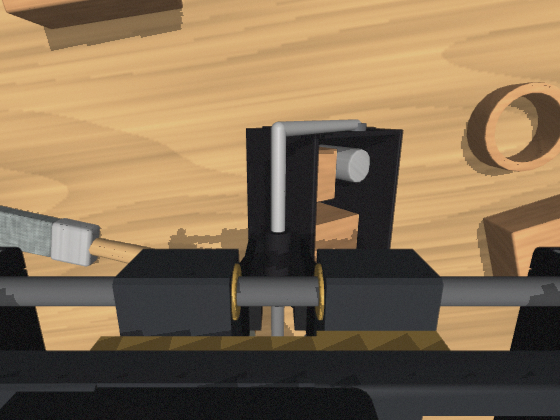

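Run:
```python
import cv2,numpy as np
t=cv2.imread('pics/wrist8.png')[110:345,220:430]
cv2.imwrite('pics/w8c.png',np.clip(cv2.resize(t,None,fx=2.5,fy=2.5,interpolation=cv2.INTER_CUBIC)*2.2,0,255).astype('uint8'))
t=cv2.imread('pics/scene8.png')[130:205,275:350]
cv2.imwrite('pics/s8c.png',np.clip(cv2.resize(t,None,fx=7,fy=7,interpolation=cv2.INTER_CUBIC)*2.2,0,255).astype('uint8'))
```

```text
(no output)
```

View pics/w8c.png

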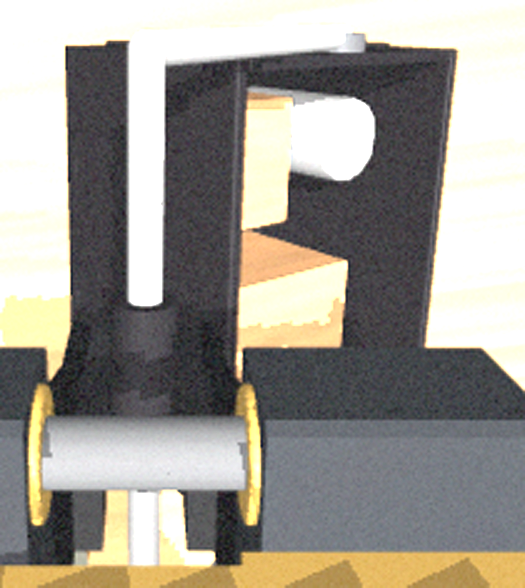

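View pics/s8c.png

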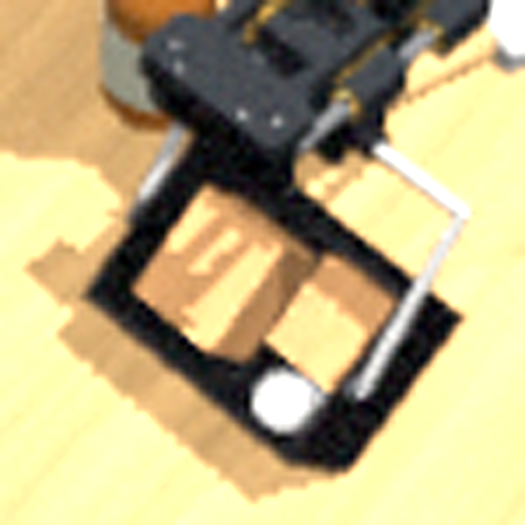

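Run:
```python
from h import *
s=ctrl.get_state();p=np.r_[s['position'],s['tool_rot']]
W=lambda u:px((220,110),2.5,u);S=lambda u:px((275,130),7,u)
ob=[('w',(145,45),'c'),('w',(355,42),'p'),('w',(243,60),(-.046,.065,.08)),('w',(455,50),(.046,.065,.08)),('w',(67,47),(-.046,.065,0)),
('s',(465,212),'c'),('s',(362,395),'p'),('s',(138,215),'p-'),('s',(462,318),(-.046,.065,.08))]
def f(v,full=False):
    x,y,z,w,t,a=v;R=rz(w)@cv2.Rodrigues(np.array([0,t,0.]))[0];o=[]
    for n,q,P in ob:
        if P=='c':P=(-.096*np.sin(a),.067,.072+.096*np.cos(a))
        elif P=='p':P=(0,.067,.072)
        elif P=='p-':P=(0,-.067,.072)
        X=R@np.array(P)+[x,y,z]
        o+=list((wproj(p,X)[0]-W(q))*1 if n=='w' else proj('scene',X)[0]-S(q))
    return np.array(o)
r=least_squares(f,[.487,.218,.0,-1.707,.3,.5],loss='soft_l1');print(r.x.round(3));print(r.fun.round(1))
x,y,z,w,t,a=r.x;R=rz(w)@cv2.Rodrigues(np.array([0,t,0.]))[0]
print('grip',(R@[-.096*np.sin(a),0,.072+.096*np.cos(a)]+[x,y,z]).round(4))
for X in(-.046,.046):print(X,(R@[X,0,0]+[x,y,z]).round(4))
```

```text
[ 0.486  0.21   0.025 -1.728  0.658  1.277]
[-0.1  3.6 -5.6  0.3  0.4 -2.2  0.6 -0.3 -0.  -2.6 -0.8  0.7 -1.1 -0.4
  0.4  0.2 -7.9 -1.9]
grip [0.4883 0.2213 0.1603]
-0.046 [0.4921 0.2457 0.0533]
0.046 [ 0.4807  0.1738 -0.003 ]
```

The basket tipped about its far bottom edge (about 0.6 rad) and the bail did not turn in its hinges. I'll undo this along the tipping arc with minimum grip force.

```bash
python3 -m pendant '[{"travel":[0.0025,0,-0.008],"twist":0},{"travel":[0.0057,0,-0.016],"twist":0},{"travel":[0.009,0,-0.024],"twist":0},{"travel":[0.013,0,-0.032],"twist":0},{"travel":[0.0172,0,-0.04],"twist":0},{"travel":[0.0217,0,-0.047],"twist":0},{"travel":[0.0217,0,-0.047],"twist":0}]' - 3
python3 - <<'E'
from h import *
to([.4985,.3053,.076],-1.7073)
for n in('scene','wrist'):
    im=ctrl.get_image(n);cv2.imwrite(f'pics/{n}9.png',im[...,::-1])
t=cv2.imread('pics/wrist9.png')[110:310,210:450];a=cv2.imread('pics/scene9.png')[90:210,270:390]
cv2.imwrite('pics/c9.png',np.clip(np.hstack([cv2.resize(t,(480,400)),cv2.resize(a,(400,400),interpolation=cv2.INTER_CUBIC)[:,:310]])*2.,0,255).astype('uint8'))
E
```

```text
time: 10.3
position: [0.4933, 0.2691, 0.1065]
tool_rot: [1.31, 1.147, -1.311]
ft_force: [0.3, 1.8, 0.8]
grip_width: 0.156
t 10.3 pos [0.4933 0.2691 0.1065] zang -1.7074 -> travel [ 0.0306  0.0004 -0.0365] twist -0.00014827444633436215 F [0.29 1.82 0.8 ] j7 -2.46 w 0.156
```

View pics/c9.png

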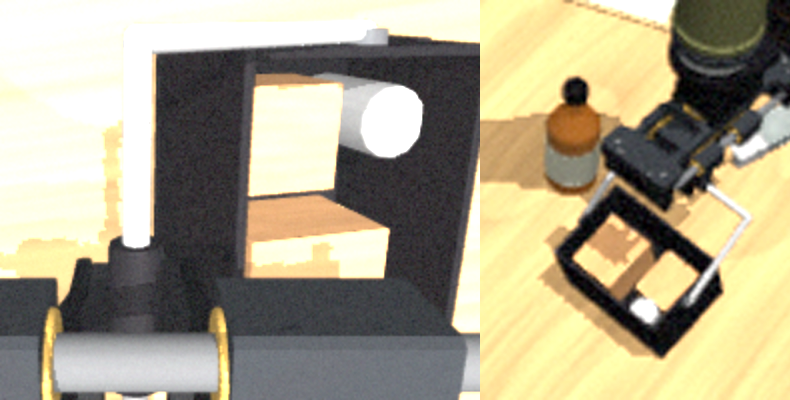

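```bash
python3 -m pendant '[{"travel":[0.005,0,-0.007],"twist":0},{"travel":[0.0103,0,-0.014],"twist":0},{"travel":[0.016,0,-0.0205],"twist":0},{"travel":[0.0218,0,-0.027],"twist":0},{"travel":[0.0275,0,-0.032],"twist":0},{"travel":[0.032,0,-0.0363],"twist":0},{"travel":[0.032,0,-0.0363],"twist":0}]' - 3
python3 - <<'E'
from h import *
to([.4985,.3053,.076],-1.7073)
for n in('scene','wrist'):
    im=ctrl.get_image(n);cv2.imwrite(f'pics/{n}10.png',im[...,::-1])
t=cv2.imread('pics/wrist10.png')[110:310,210:450];a=cv2.imread('pics/scene10.png')[90:210,270:390]
cv2.imwrite('pics/c10.png',np.clip(np.hstack([cv2.resize(t,(480,400)),cv2.resize(a,(400,400),interpolation=cv2.INTER_CUBIC)[:,:310]])*2.,0,255).astype('uint8'))
E
```

```text
time: 11.28
position: [0.4979, 0.3049, 0.0746]
tool_rot: [1.309, 1.147, -1.312]
ft_force: [-0.1, 2.0, -0.3]
grip_width: 0.16
t 11.28 pos [0.4979 0.3049 0.0746] zang -1.7078 -> travel [-0.0014  0.0005 -0.0005] twist -0.0005343793601810809 F [-0.09  2.04 -0.27] j7 -2.56 w 0.16
```

View pics/c10.png

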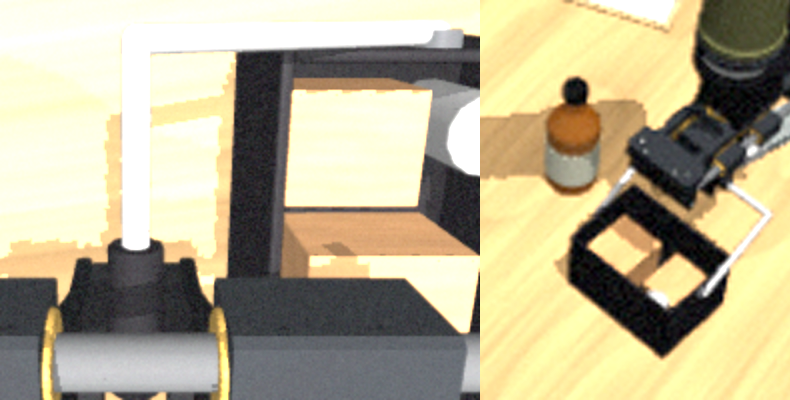

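```bash
for i in 1 2 3; do python3 -m pendant '[{"travel":[0,0,-0.0015],"twist":0},{"travel":[0,0,-0.0015],"twist":0}]' | egrep "ft|pos"; python3 -c "
from h import *
to([.4979,.3049,.0746],-1.7073)"; done; python3 -m pendant '[{"travel":[0,0,0],"twist":0}]' | egrep "ft|pos"
```

```text
position: [0.4979, 0.3051, 0.0746]
ft_force: [0.2, -0.5, -0.6]
t 11.62 pos [0.4979 0.3051 0.0746] zang -1.7088 -> travel [0.     0.     0.0002] twist -0.0015197567792450961 F [ 0.23 -0.52 -0.56] j7 -2.56 w 0.156
position: [0.498, 0.3056, 0.0743]
ft_force: [0.1, -2.2, -1.2]
t 11.88 pos [0.498  0.3056 0.0743] zang -1.7093 -> travel [-0.0003  0.      0.0007] twist -0.0019990940038261407 F [ 0.07 -2.16 -1.21] j7 -2.56 w 0.156
position: [0.4982, 0.3068, 0.0741]
ft_force: [0.8, -2.0, -0.9]
t 12.12 pos [0.4982 0.3068 0.0741] zang -1.7093 -> travel [-0.0005  0.      0.0019] twist -0.0020425020783743086 F [ 0.78 -2.02 -0.92] j7 -2.56 w 0.154
position: [0.4982, 0.3067, 0.0741]
ft_force: [-0.5, -1.2, -0.7]
```

```bash
python3 -m pendant '[{"travel":[-0.0065,0,0.0027],"twist":0},{"travel":[-0.0128,0,0.006],"twist":0},{"travel":[-0.0168,0,0.0085],"twist":0},{"travel":[-0.0206,0,0.0114],"twist":0},{"travel":[-0.0242,0,0.0144],"twist":0},{"travel":[-0.0277,0,0.0178],"twist":0},{"travel":[-0.0277,0,0.0178],"twist":0}]' - 3
python3 - <<'E'
from h import *
to([.4985,.3053,.076],-1.7073)
for n in('scene','wrist'):
    im=ctrl.get_image(n);cv2.imwrite(f'pics/{n}11.png',im[...,::-1])
t=cv2.imread('pics/wrist11.png')[110:310,210:450];a=cv2.imread('pics/scene11.png')[90:210,270:390]
cv2.imwrite('pics/c11.png',np.clip(np.hstack([cv2.resize(t,(480,400)),cv2.resize(a,(400,400),interpolation=cv2.INTER_CUBIC)[:,:310]])*2.,0,255).astype('uint8'))
E
```

```text
time: 13.12
position: [0.4962, 0.2896, 0.1026]
tool_rot: [1.308, 1.144, -1.314]
ft_force: [-0.2, 1.2, 1.6]
grip_width: 0.159
t 13.12 pos [0.4962 0.2896 0.1026] zang -1.7096 -> travel [ 0.0266  0.0002 -0.0158] twist -0.0022692281101126532 F [-0.24  1.21  1.59] j7 -2.51 w 0.159
```

View pics/c11.png

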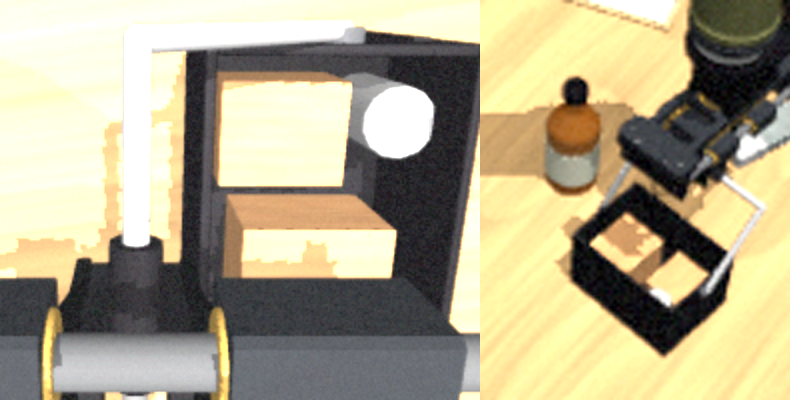

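```bash
python3 -m pendant '[{"travel":[-0.0033,0,0.0035],"twist":0},{"travel":[-0.0065,0,0.007],"twist":0},{"travel":[-0.0095,0,0.0107],"twist":0},{"travel":[-0.012,0,0.0145],"twist":0},{"travel":[-0.0145,0,0.0185],"twist":0},{"travel":[-0.0168,0,0.0226],"twist":0},{"travel":[-0.0168,0,0.0226],"twist":0}]' - 3
python3 - <<'E'
from h import *
to([.4985,.3053,.076],-1.7073)
for n in('scene','wrist'):
    im=ctrl.get_image(n);cv2.imwrite(f'pics/{n}12.png',im[...,::-1])
t=cv2.imread('pics/wrist12.png')[110:310,210:450];a=cv2.imread('pics/scene12.png')[90:210,270:390]
cv2.imwrite('pics/c12.png',np.clip(np.hstack([cv2.resize(t,(480,400)),cv2.resize(a,(400,400),interpolation=cv2.INTER_CUBIC)[:,:310]])*2.,0,255).astype('uint8'))
E
```

```text
time: 14.1
position: [0.4932, 0.267, 0.1196]
tool_rot: [1.308, 1.143, -1.315]
ft_force: [-1.8, 2.1, 4.5]
grip_width: 0.155
t 14.1 pos [0.4932 0.267  0.1196] zang -1.7098 -> travel [ 0.0435  0.0001 -0.0387] twist -0.0024744245605816673 F [-1.84  2.15  4.53] j7 -2.45 w 0.155
```

View pics/c12.png

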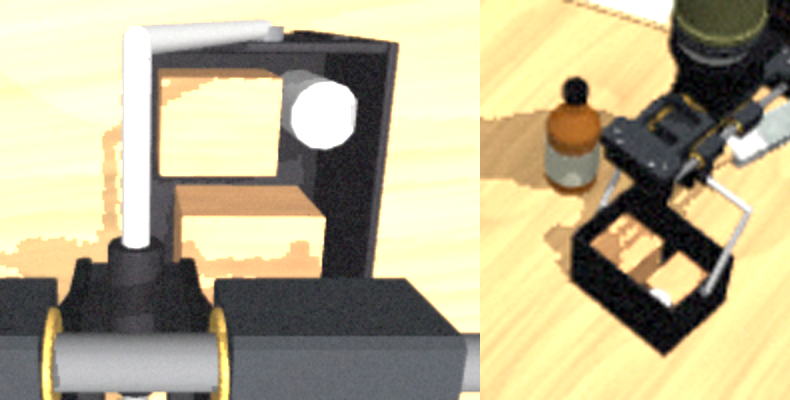

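```bash
python3 -m pendant '[{"travel":[-0.003,0,0.0055],"twist":0},{"travel":[-0.0065,0,0.011],"twist":0},{"travel":[-0.0085,0,0.0165],"twist":0},{"travel":[-0.01,0,0.022],"twist":0},{"travel":[-0.011,0,0.0275],"twist":0},{"travel":[-0.0117,0,0.033],"twist":0},{"travel":[-0.012,0,0.038],"twist":0},{"travel":[-0.012,0,0.041],"twist":0},{"travel":[-0.012,0,0.041],"twist":0}]' - 3
python3 - <<'E'
from h import *
to([.4985,.3053,.076],-1.7073)
for n in('scene','wrist'):
    im=ctrl.get_image(n);cv2.imwrite(f'pics/{n}13.png',im[...,::-1])
t=cv2.imread('pics/wrist13.png')[110:310,210:450];a=cv2.imread('pics/scene13.png')[90:210,270:390]
cv2.imwrite('pics/c13.png',np.clip(np.hstack([cv2.resize(t,(480,400)),cv2.resize(a,(400,400),interpolation=cv2.INTER_CUBIC)[:,:310]])*2.,0,255).astype('uint8'))
E
```

```text
time: 15.32
position: [0.4876, 0.226, 0.1314]
tool_rot: [1.308, 1.143, -1.315]
ft_force: [-1.3, 1.0, 2.0]
grip_width: 0.161
t 15.32 pos [0.4876 0.226  0.1314] zang -1.7099 -> travel [ 0.0553  0.0001 -0.0801] twist -0.002598714994191287 F [-1.29  0.99  2.  ] j7 -2.35 w 0.161
```

View pics/c13.png

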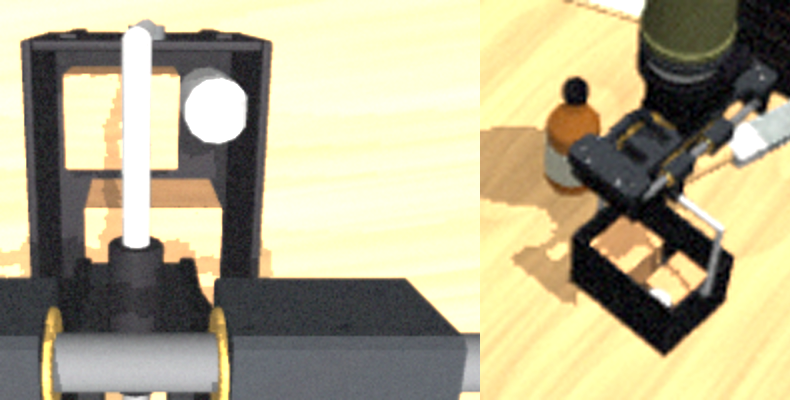

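```bash
python3 -m pendant '[{"travel":[0,0,0],"twist":0},{"travel":[0,0,0],"twist":0},{"travel":[0,0,0],"twist":0},{"travel":[-0.006,0,0],"twist":0},{"travel":[-0.016,0,0],"twist":0},{"travel":[-0.03,0,0],"twist":0},{"travel":[-0.045,0,0],"twist":0},{"travel":[-0.06,0,0],"twist":0},{"travel":[-0.07,0,0],"twist":0},{"travel":[-0.07,0,0],"twist":0}]' - 25
python3 - <<'E'
from h import *
to([.481,-.053,.200],-1.308)
for n in('scene','wrist'):
    im=ctrl.get_image(n);cv2.imwrite(f'pics/{n}14.png',im[...,::-1])
t=cv2.imread('pics/wrist14.png')[110:310,210:450];a=cv2.imread('pics/scene14.png')[90:210,270:390]
cv2.imwrite('pics/c14.png',np.clip(np.hstack([cv2.resize(t,(480,400)),cv2.resize(a,(400,400),interpolation=cv2.INTER_CUBIC)[:,:310]])*2.,0,255).astype('uint8'))
E
```

```text
time: 16.68
position: [0.4885, 0.2266, 0.2023]
tool_rot: [1.309, 1.142, -1.313]
ft_force: [0.3, 0.3, -4.4]
grip_width: 0.149
t 16.68 pos [0.4885 0.2266 0.2023] zang -1.7096 -> travel [0.0024 0.0312 0.278 ] twist -0.40164116722455656 F [ 0.32  0.27 -4.4 ] j7 -2.3 w 0.149
```

View pics/c14.png

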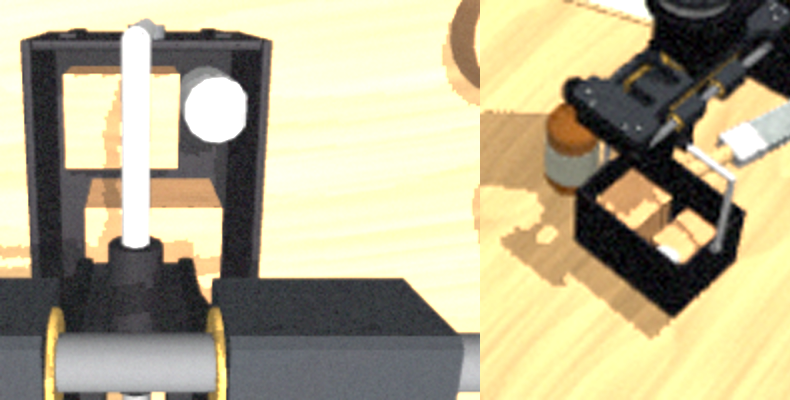

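```bash
python3 -m pendant '[{"travel":[0,0.001,0.008],"twist":-0.02},{"travel":[0,0.003,0.024],"twist":-0.06},{"travel":[0,0.006,0.05],"twist":-0.1},{"travel":[0,0.009,0.08],"twist":-0.15},{"travel":[0,0.012,0.11],"twist":-0.2},{"travel":[0,0.016,0.14],"twist":-0.25},{"travel":[0,0.019,0.17],"twist":-0.3},{"travel":[0,0.022,0.20],"twist":-0.34},{"travel":[0.001,0.025,0.222],"twist":-0.38},{"travel":[0.001,0.027,0.235],"twist":-0.4}]'
python3 -m pendant '[{"travel":[0,0,0.006],"twist":0},{"travel":[0,0,0.006],"twist":0},{"travel":[0,0,0.006],"twist":0},{"travel":[0,0,0.006],"twist":0}]'
python3 - <<'E'
from h import *
to([.481,-.053,.200],-1.308)
to([.512,-.1689,.200],-1.308)
for n in('scene','wrist','top'):
    im=ctrl.get_image(n);cv2.imwrite(f'pics/{n}15.png',im[...,::-1])
E
```

```text
time: 18.02
position: [0.4813, -0.0119, 0.1994]
tool_rot: [1.012, 1.326, -1.02]
ft_force: [0.7, 0.3, -3.7]
grip_width: 0.154
time: 18.52
position: [0.4828, -0.0169, 0.1994]
tool_rot: [1.011, 1.327, -1.019]
ft_force: [0.0, -1.0, -3.4]
grip_width: 0.153
t 18.52 pos [ 0.4828 -0.0169  0.1994] zang -1.3093 -> travel [-0.0006 -0.0111  0.0344] twist -0.001314559726443676 F [ 0.02 -1.04 -3.4 ] j7 -1.32 w 0.153
t 18.52 pos [ 0.4828 -0.0169  0.1994] zang -1.3093 -> travel [-0.0007 -0.0111  0.1544] twist -0.001314559726443676 F [ 0.02 -1.04 -3.4 ] j7 -1.32 w 0.153
```

View pics/wrist15.png

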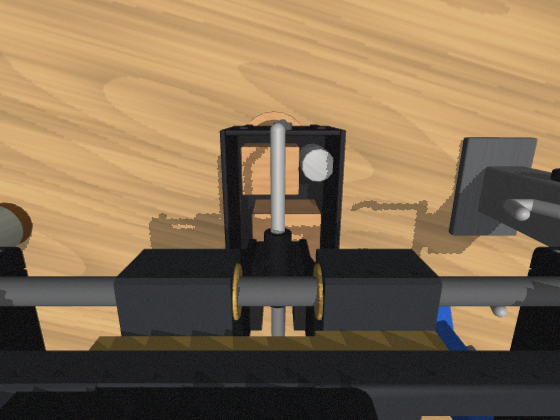

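View pics/scene15.png

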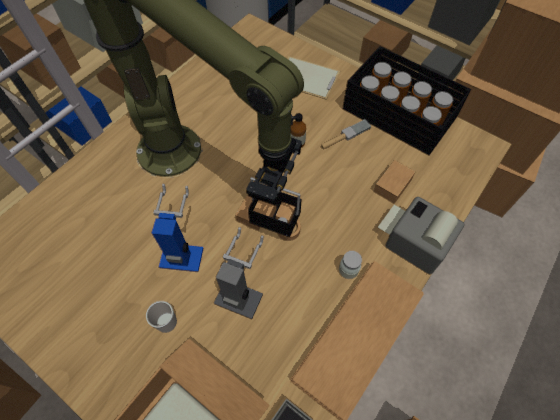

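Run:
```python
from h import *
t=cv2.imread('pics/wrist15.png')[120:345,400:560]
cv2.imwrite('pics/w15c.png',np.clip(cv2.resize(t,None,fx=3,fy=3,interpolation=cv2.INTER_CUBIC)*1.7,0,255).astype('uint8'))
s=ctrl.get_state();p=np.r_[s['position'],s['tool_rot']]
w=-1.308
for sy in(.032,-.032):
  for X,z in((-.0131,.2117),(-.0131,.205),(-.0131,.219)):
    print(sy,z,wproj(p,rz(w)@np.array([X,sy,z])+[.5119,-.1689,0]))
for Y in(.02,.067,-.02):
    P=rz(w)@np.array([0,Y,0])+[s['position'][0],s['position'][1],s['position'][2]+.037];print(Y,wproj(p,P))
```

```text
0.032 0.2117 [[520.13333523 213.23814371]]
0.032 0.205 [[511.97030686 209.83180824]]
0.032 0.219 [[529.69918288 217.22985912]]
-0.032 0.2117 [[498.66934865 309.93104947]]
-0.032 0.205 [[491.87055434 303.84987934]]
-0.032 0.219 [[506.58487014 317.01107434]]
0.02 [[274.85324281 229.91832303]]
0.067 [[274.45524097 134.09971312]]
-0.02 [[275.14373745 299.85466421]]
```

View pics/w15c.png

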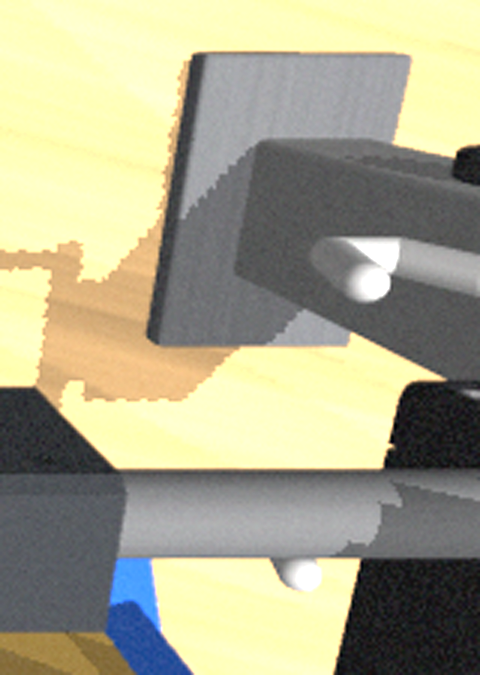

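```bash
python3 -m pendant '[{"travel":[0,-0.004,0.01],"twist":0},{"travel":[0,-0.01,0.03],"twist":0},{"travel":[0,-0.0105,0.05],"twist":0},{"travel":[0,-0.0105,0.07],"twist":0},{"travel":[0,-0.0105,0.09],"twist":0},{"travel":[0,-0.0105,0.11],"twist":0},{"travel":[0,-0.0105,0.125],"twist":0},{"travel":[0,-0.0105,0.13],"twist":0},{"travel":[0,-0.0105,0.13],"twist":0}]'
python3 - <<'E'
from h import *
to([.512,-.1689,.200],-1.308)
for n in('scene','wrist','top'):
    im=ctrl.get_image(n);cv2.imwrite(f'pics/{n}16.png',im[...,::-1])
t=cv2.imread('pics/wrist16.png')[100:320,180:480];a=cv2.imread('pics/scene16.png')[200:310,190:300]
cv2.imwrite('pics/c16.png',np.clip(np.hstack([cv2.resize(t,(545,400)),cv2.resize(a,(400,400),interpolation=cv2.INTER_CUBIC)[:,:250]])*2.,0,255).astype('uint8'))
E
```

```text
time: 19.8
position: [0.5063, -0.1453, 0.1993]
tool_rot: [1.012, 1.327, -1.019]
ft_force: [0.6, -0.0, -3.7]
grip_width: 0.156
t 19.8 pos [ 0.5063 -0.1453  0.1993] zang -1.3097 -> travel [-0.0008 -0.0005  0.0242] twist -0.0017233707770136775 F [ 0.62 -0.03 -3.71] j7 -1.13 w 0.156
```

View pics/c16.png

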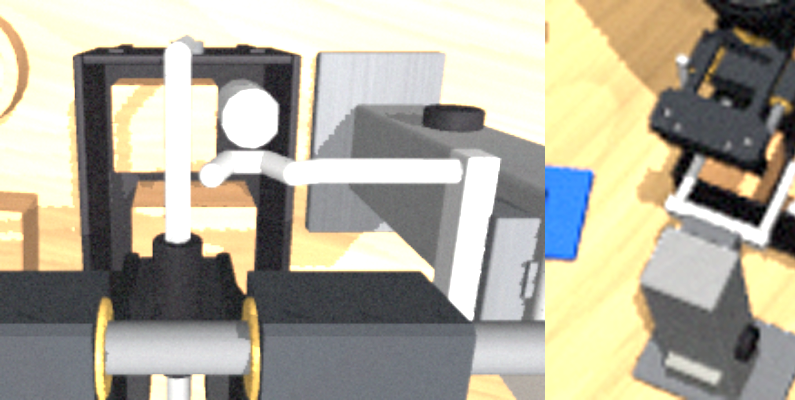

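View pics/wrist16.png

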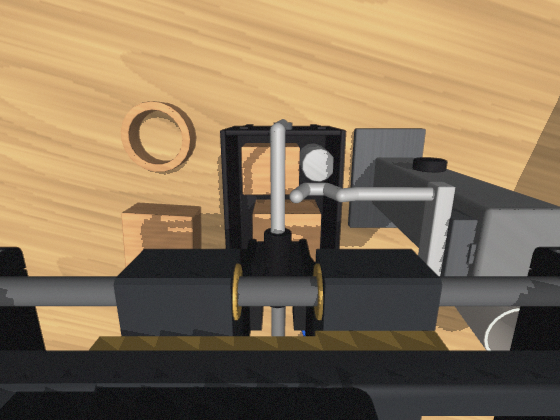

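Run:
```python
from h import *
s=ctrl.get_state();p=np.r_[s['position'],s['tool_rot']]
w=-1.308
for X,sy,z in((-.0131,.032,.2117),(0,.032,.192),(0,.032,.195),(0,.032,.200)):
    print(X,z,wproj(p,rz(w)@np.array([X,sy,z])+[.5119,-.1689,0]))
t=cv2.imread('pics/wrist16.png')[115:255,240:380]
cv2.imwrite('pics/w16c.png',np.clip(cv2.resize(t,None,fx=4,fy=4,interpolation=cv2.INTER_CUBIC)*1.5,0,255).astype('uint8'))
```

```text
-0.0131 0.2117 [[296.0485788  196.02130858]]
0 0.192 [[315.26111348 188.10015891]]
0 0.195 [[315.81228555 189.20784156]]
0 0.2 [[316.767405   191.12733149]]
```

View pics/w16c.png

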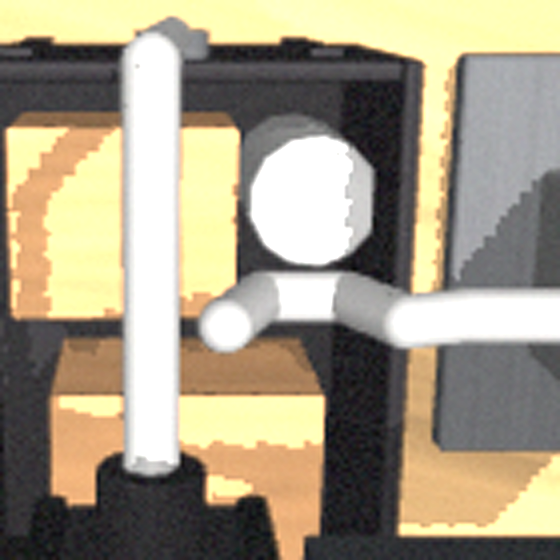

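```bash
python3 -m pendant '[{"travel":[0,-0.0005,0.006],"twist":0},{"travel":[0,-0.0005,0.014],"twist":0},{"travel":[0,-0.0005,0.0226],"twist":0},{"travel":[0.004,-0.0005,0.0226],"twist":0},{"travel":[0.008,-0.0005,0.0226],"twist":0},{"travel":[0.012,-0.0005,0.0226],"twist":0},{"travel":[0.015,-0.0005,0.0226],"twist":0},{"travel":[0.015,-0.0005,0.0226],"twist":0}]'
python3 - <<'E'
from h import *
to([.512,-.1689,.200],-1.308)
for n in('scene','wrist','top'):
    im=ctrl.get_image(n);cv2.imwrite(f'pics/{n}17.png',im[...,::-1])
t=cv2.imread('pics/wrist17.png')[115:255,240:380];a=cv2.imread('pics/top17.png')[140:240,320:440]
cv2.imwrite('pics/c17.png',np.clip(np.hstack([cv2.resize(t,(400,400)),cv2.resize(a,(480,400),interpolation=cv2.INTER_CUBIC)[:,:390]])*1.6,0,255).astype('uint8'))
E
```

```text
time: 20.95
position: [0.5113, -0.1664, 0.1841]
tool_rot: [1.01, 1.328, -1.019]
ft_force: [-0.7, -0.1, -3.9]
grip_width: 0.15
t 20.95 pos [ 0.5113 -0.1664  0.1841] zang -1.3082 -> travel [-0.0159 -0.0001  0.0026] twist -0.00020119078685798542 F [-0.66 -0.14 -3.89] j7 -1.11 w 0.15
```

View pics/c17.png

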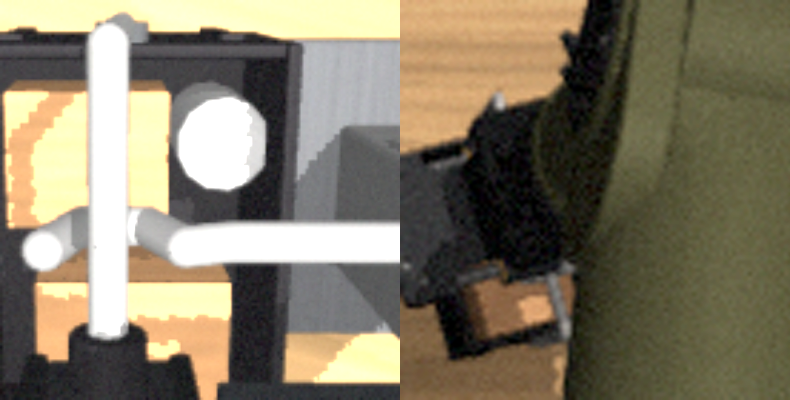

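```bash
python3 -m pendant '[{"travel":[0.003,0,0],"twist":0},{"travel":[0.006,0,0],"twist":0},{"travel":[0.009,0,0],"twist":0},{"travel":[0.012,0,0],"twist":0},{"travel":[0.014,0,0],"twist":0},{"travel":[0.014,0,0],"twist":0}]' | egrep "time|pos|force"
for i in 1 2 ; do :; done
python3 -m pendant '[{"travel":[0.001,0,0],"twist":0},{"travel":[0.002,0,0],"twist":0},{"travel":[0.002,0,0],"twist":0}]' | egrep "time|pos|force"
```

```text
time: 21.85
position: [0.5114, -0.1666, 0.1704]
ft_force: [0.3, 1.0, -4.2]
time: 22.22
position: [0.5114, -0.1665, 0.1684]
ft_force: [0.2, -0.1, -4.3]
```

```bash
python3 -m pendant '[{"travel":[0.001,0,0],"twist":0},{"travel":[0.0015,0,0],"twist":0},{"travel":[0.0015,0,0],"twist":0}]' | egrep "time|pos|force"
python3 -m pendant '[{"travel":[0.001,0,0],"twist":0},{"travel":[0.001,0,0],"twist":0}]' | egrep "time|pos|force"
python3 - <<'E'
from h import *
im=ctrl.get_image('wrist');cv2.imwrite('pics/wrist18.png',im[...,::-1])
t=im[115:255,240:380,::-1]
cv2.imwrite('pics/w18c.png',np.clip(cv2.resize(t,None,fx=4,fy=4,interpolation=cv2.INTER_CUBIC)*1.6,0,255).astype('uint8'))
to([.512,-.1689,.200],-1.308)
E
```

```text
time: 22.6
position: [0.5113, -0.1666, 0.1668]
ft_force: [0.2, -0.0, -4.8]
time: 22.85
position: [0.5112, -0.1665, 0.1657]
ft_force: [-0.0, 0.1, -3.8]
t 22.9 pos [ 0.5113 -0.1665  0.1657] zang -1.3084 -> travel [-0.0343 -0.0002  0.0025] twist -0.00035742567267327274 F [-0.23  0.31 -5.19] j7 -1.12 w 0.149
```

View pics/w18c.png

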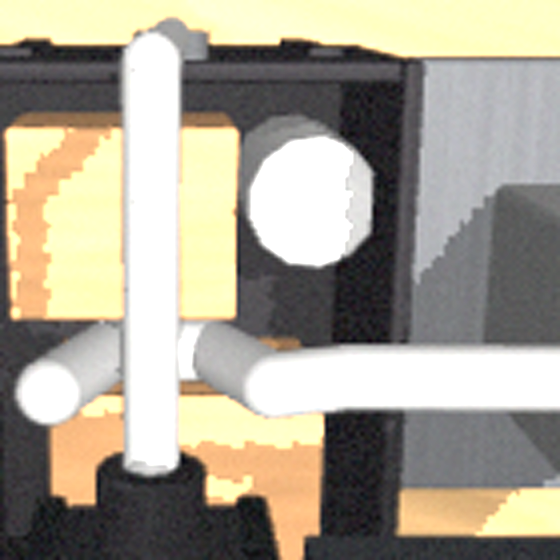

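```bash
for i in 1; do
python3 -m pendant '[{"travel":[0.001,0,0],"twist":0},{"travel":[0.002,0,0],"twist":0},{"travel":[0.002,0,0],"twist":0}]' | egrep "time|pos|force"; done
python3 -m pendant '[{"travel":[0.001,0,0],"twist":0},{"travel":[0.001,0,0],"twist":0}]' | egrep "time|pos|force"
```

```text
time: 23.28
position: [0.5112, -0.1665, 0.1636]
ft_force: [-0.5, 1.0, -3.5]
time: 23.52
position: [0.5113, -0.1665, 0.1629]
ft_force: [-0.7, 0.8, -2.0]
```

```bash
python3 -m pendant '[{"travel":[0.001,0,0],"twist":0},{"travel":[0.001,0,0],"twist":0}]' | egrep "time|pos|force"
python3 -m pendant '[{"travel":[0.001,0,0],"twist":0},{"travel":[0.001,0,0],"twist":0}]' | egrep "time|pos|force"
```

```text
time: 23.78
position: [0.5114, -0.1666, 0.1624]
ft_force: [-1.5, 0.2, 0.5]
time: 24.02
position: [0.5114, -0.1666, 0.1618]
ft_force: [-1.9, 1.2, 2.6]
```

```bash
python3 -m pendant '[{"travel":[-0.0007,0,0],"twist":0},{"travel":[-0.0007,0,0],"twist":0},{"travel":[-0.0007,0,0],"twist":0}]' | egrep "time|pos|force"
python3 - <<'E'
from h import *
for n in('wrist','scene'):
    im=ctrl.get_image(n);cv2.imwrite(f'pics/{n}19.png',im[...,::-1])
t=cv2.imread('pics/wrist19.png')[115:255,240:380];a=cv2.imread('pics/scene19.png')[200:310,190:300]
cv2.imwrite('pics/c19.png',np.clip(np.hstack([cv2.resize(t,(450,450),interpolation=cv2.INTER_CUBIC),cv2.resize(a,(450,450),interpolation=cv2.INTER_CUBIC)[:,:345]])*1.6,0,255).astype('uint8'))
to([.512,-.1689,.200],-1.308)
E
```

```text
time: 24.4
position: [0.5114, -0.1666, 0.1624]
ft_force: [-1.6, 1.0, 1.1]
t 24.5 pos [ 0.5114 -0.1666  0.1624] zang -1.3083 -> travel [-0.0376 -0.0003  0.0024] twist -0.00034056145830252404 F [-1.73  0.78  0.13] j7 -1.12 w 0.15
```

View pics/c19.png

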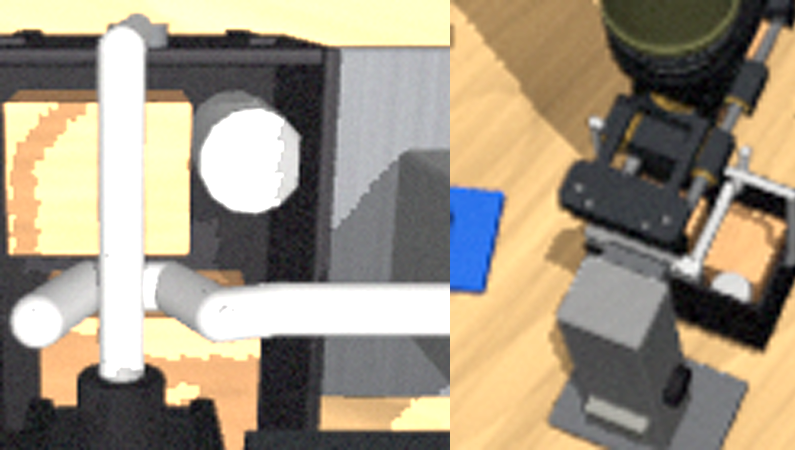

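```bash
python3 -m pendant '[{"travel":[0,0,0.0003],"twist":0},{"travel":[0,0,0.0006],"twist":0},{"travel":[0,0,0.0006],"twist":0},{"travel":[0,0,0.0006],"twist":0}]' - 4 | egrep "time|pos|force|wid"
python3 -m pendant '[{"travel":[0.0004,0,0],"twist":0},{"travel":[0.0008,0,0],"twist":0},{"travel":[0.0008,0,0],"twist":0}]' | egrep "time|pos|force|wid"
python3 - <<'E'
from h import *
im=ctrl.get_image('wrist');cv2.imwrite('pics/wrist20.png',im[...,::-1])
t=im[115:255,240:380,::-1]
cv2.imwrite('pics/w20c.png',np.clip(cv2.resize(t,None,fx=4,fy=4,interpolation=cv2.INTER_CUBIC)*1.3,0,255).astype('uint8'))
E
```

```text
time: 25.0
position: [0.5116, -0.1669, 0.1624]
ft_force: [-0.9, 1.0, 1.2]
grip_width: 0.157
time: 25.38
position: [0.5117, -0.1669, 0.1619]
ft_force: [-1.3, 1.8, 3.3]
grip_width: 0.159
```

View pics/w20c.png

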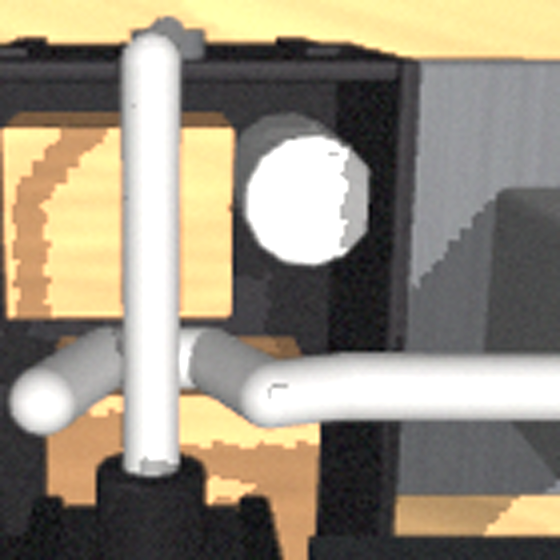

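```bash
python3 -m pendant '[{"travel":[-0.0008,0,0],"twist":0},{"travel":[-0.0008,0,0],"twist":0},{"travel":[-0.0008,0,0],"twist":0}]' - 3 | egrep "time|pos|force|wid"
python3 -m pendant '[{"travel":[0,0,0],"twist":0},{"travel":[0,0,0],"twist":0},{"travel":[0,0,0],"twist":0},{"travel":[0,0,0],"twist":0}]' -0.5 | egrep "time|pos|force|wid"
python3 - <<'E'
from h import *
im=ctrl.get_image('wrist');cv2.imwrite('pics/wrist21.png',im[...,::-1])
a=ctrl.get_image('scene');cv2.imwrite('pics/scene21.png',a[...,::-1])
t=im[115:325,220:400,::-1]
cv2.imwrite('pics/w21c.png',np.clip(cv2.resize(t,None,fx=2.8,fy=2.8,interpolation=cv2.INTER_CUBIC)*1.5,0,255).astype('uint8'))
E
```

```text
time: 25.8
position: [0.5116, -0.1669, 0.1624]
ft_force: [-0.6, 1.4, -0.1]
grip_width: 0.162
time: 26.3
position: [0.5117, -0.167, 0.1625]
ft_force: [0.3, -0.4, 0.1]
grip_width: 0.249
```

View pics/w21c.png

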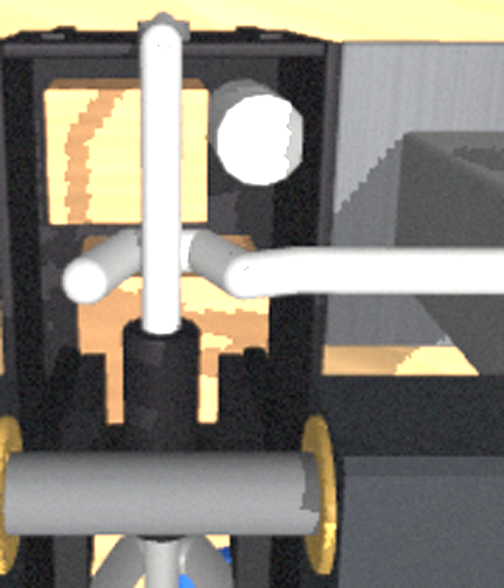

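```bash
python3 -m pendant '[{"travel":[-0.005,0,0],"twist":0},{"travel":[-0.015,0,0],"twist":0},{"travel":[-0.03,0,0],"twist":0},{"travel":[-0.05,0,0],"twist":0},{"travel":[-0.08,0,0],"twist":0},{"travel":[-0.12,0,0],"twist":0},{"travel":[-0.16,0,0],"twist":0},{"travel":[-0.18,0,0],"twist":0},{"travel":[-0.18,0,0],"twist":0},{"travel":[-0.18,0,0],"twist":0}]' | egrep "time|pos|force|wid"
python3 - <<'E'
from h import *
s=ctrl.get_state();p=np.r_[s['position'],s['tool_rot']];np.save('e_pose.npy',p)
im=ctrl.get_image('wrist');cv2.imwrite('pics/wrist22.png',im[...,::-1])
a=ctrl.get_image('scene');cv2.imwrite('pics/scene22.png',a[...,::-1])
E
```

```text
time: 27.65
position: [0.5125, -0.1667, 0.3418]
ft_force: [-0.1, -0.7, 0.2]
grip_width: 0.248
```

View pics/wrist22.png

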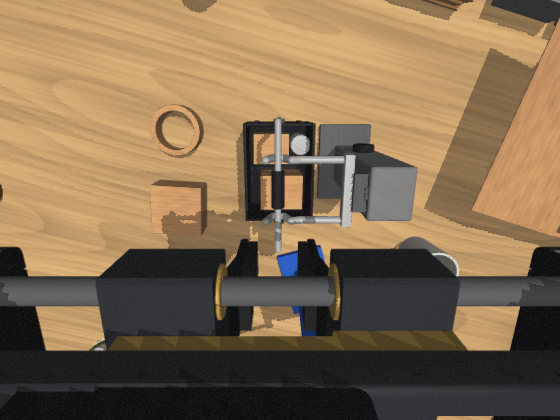

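View pics/scene22.png

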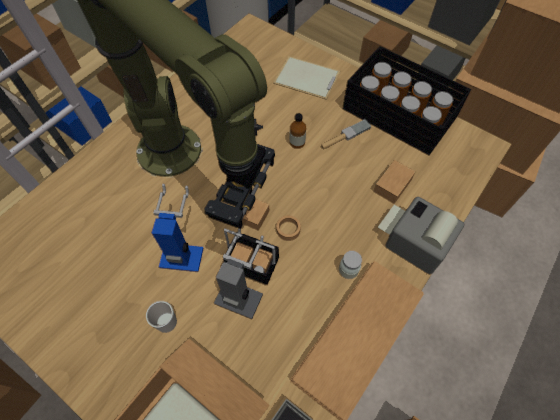

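```bash
python3 -m pendant '[{"travel":[0,0,0],"twist":0},{"travel":[0,0,0],"twist":0},{"travel":[0,0,0],"twist":0},{"travel":[0,0,0],"twist":0},{"travel":[0,0,0],"twist":0},{"travel":[0,0,0],"twist":0},{"travel":[0,0,0],"twist":0},{"travel":[0,0,0],"twist":0}]' | egrep "time|pos"
python3 - <<'E'
from h import *
im=ctrl.get_image('wrist')
s=ctrl.get_state();p=np.r_[s['position'],s['tool_rot']]
o=cv2.imread('pics/wrist22.png')[...,::-1]
print('diff',np.abs(im[110:245,230:360].astype(int)-o[110:245,230:360]).mean())
t=im[110:262,225:365,::-1]
cv2.imwrite('pics/w23c.png',np.clip(cv2.resize(t,None,fx=4,fy=3.9,interpolation=cv2.INTER_CUBIC)*1.4,0,255).astype('uint8'))
w=-1.308
for Y in(.067,.02,0,-.02,-.067):print(Y,wproj(p,rz(w)@np.array([0,Y,.1985])+[.5119,-.1689,0]))
print(wproj(p,rz(w)@np.array([-.0131,.032,.211])+[.5119,-.1689,0]),wproj(p,rz(w)@np.array([-.0131,-.032,.211])+[.5119,-.1689,0]))
E
```

```text
time: 28.75
position: [0.5123, -0.1667, 0.3413]
diff 3.972744539411206
0.067 [[278.26112146 122.91198173]]
0.02 [[278.22755752 169.6421781 ]]
0 [[278.2140749  188.41366798]]
-0.02 [[278.20103569 206.56782162]]
-0.067 [[278.17201868 246.96744103]]
[[265.03803289 159.82557347]] [[265.70619913 220.93972372]]
```

View pics/w23c.png

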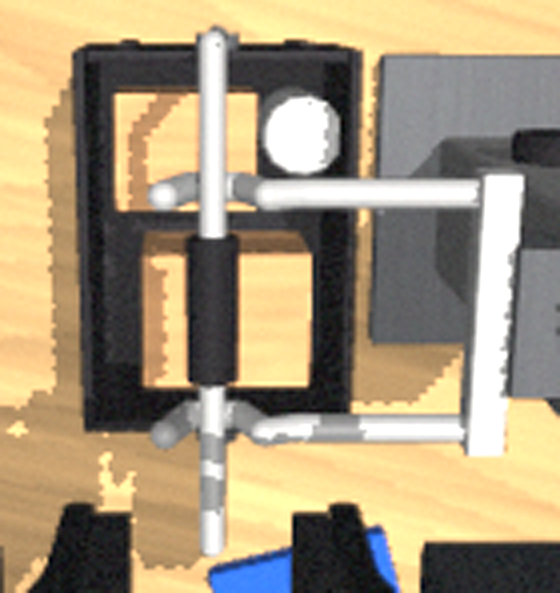

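```bash
python3 -c "
from bench import ctrl
print(ctrl.close_job())"
```

```text
the job is handed in; nothing more can be done
None
```

The basket is hanging by its handle wire in both seats of the grey stand's twin hook. I let go only once the hook was carrying it, and handed the job in at about 29 s.

**Misses along the way:**
- **Grasp:** my first grasp closed just above the sleeve on nothing, because the fingertips end about 20 mm short of the stated tool point. I went lower and got it.
- **Tipping:** my first handle swing tipped the basket instead of turning the handle. My fit put the tip at roughly 0.6–0.66 rad, close to the 0.7 limit. I lowered the basket flat again and swung the handle with a 3 N grip while pulling slightly outward. The basket then stayed flat on the table with the handle about upright.

**Setting down:** the weight read about 4.3 N when lifted. I felt for the hook in roughly 1 mm steps, which put the seat about 11 mm below nominal. The load on the hook peaked at about 7–8 N by the wrist sensor. I then eased off until the wrist force was near zero and opened the fingers.

**Last checks:**
- The last wrist picture shows the wire centred in both seats, with about 0 mm error across them and 1.5–2 mm along the wire.
- The basket looks level, and I saw no movement between two pictures a second apart.
- The gripper is about 18 cm above the hook, touching nothing.
- The bystanders look unmoved in the scene picture; I did not measure them one by one.

The close-out gave no verdict.

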